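# Clamp a stand tube in its saddle with a U-bolt and wedge

### The job

Clamp the aluminium stand tube down in its saddle: draw the U-bolt out of the wooden block by its orange grip, lower it astride the rubber-sleeved tube so that both legs go through the two holes of the steel saddle plate, press it down until its bend rests on the sleeve, and let go of it. Then push the red tab to drive the wedge under the plate all the way in to its stop, so that it draws the U-bolt tight onto the rubber. The saddle can sit up to 12 mm off the middle of the mount, so feel for the holes and for the stop with a light touch (20 N is plenty; never lean on the parts with more than 40 N), and leave the roll of tape and the yellow screwdriver where they lie.

Things in the scene. Friction and masses are not known exactly. Their poses are not given: they have to be found in the camera images.
- mount: Tube mount fixed to the bench: grey base plate 160x124x5 mm, grey pillar 79 mm high at its far end (x 68 to 96), aluminium tube of 22 mm diameter, steel saddle bridge under the tube. Origin on the bench below the tube, at the middle of the saddle's adjusting range; x = along the tube, away from the robot, tab to pillar; z up. Tube level, axis at y 0, z 59 mm, from x -28 mm to the pillar.
- saddle_mid (a point): On the mount, turns with it: middle of the saddle's adjusting range, at the height of the plate's upper face (42 mm). The plate is 6 thick, 54 (x) by 80 (y) mm, with two 11.8 mm through holes at mid-length, y +20.5 and -20.5 mm. The saddle (plate, holes, wedge) is screwed tight anywhere from 12 mm before to 12 mm beyond this point along x; that shift is NOT measured: feel for it.
- sleeve_top (a point): On the mount: top of the black rubber sleeve on the tube, 73 mm above the bench. The sleeve is 28 mm in diameter and reaches 24 mm along x either way, so it covers all places of the saddle. It yields downwards only, by about 5 N per mm, at most 3 mm.
- ubolt: Steel U-bolt, legs down, standing in the block at the start; 0.13 to 0.22 kg. Origin midway between the leg ends; z up; y from leg to leg; x across the U. Legs 10 mm thick at y +-20.5 mm, edges of the ends broken by under 1 mm; inner sides notched for the wedge 17 to 28 mm up. Inside of the bend 64 mm up. Either leg fits either hole. Origin above bench: 42 mm with the legs on the plate, 9 mm when home on the sleeve.
- ubolt_grip (a point): On the U-bolt, 86 mm above its leg ends: in the orange moulded grip, 16 mm thick (along the U-bolt's x, the way to pinch it) by 36 mm wide (y), from 64 to 96 mm above the leg ends. Fingertips at most 20 mm below this point stay clear of the tube. Axes as the U-bolt's.
- block: Fixed hardwood block, 46 (x) by 120 (y) by 45 mm high, with four 14 mm holes in a row along y; the U-bolt's legs stand 38 mm deep in the inner two, 7 mm above the bench. Origin: centre of its underside.
- tab_mid (a point): On the mount: where the middle of the red tab's pushing side is, 50 mm up, with the wedge drawn out and the saddle in mid-range; the real one lies up to 12 mm before or beyond along x with the saddle, and does not move this point. The tab is 8 (x) by 36 (y) mm, upright, its top edge 62 mm above the bench; push it along the mount's +x.
- wedge (a joint): Travel of the wedge along the mount's +x in m: 0 drawn out, 0.026 at its stop; starts at 0 to 0.003. A tapered steel tongue 36 mm wide under the plate; its tip enters the notches only if the U-bolt is home on the sleeve (within about 1 mm). Driving it in draws the U-bolt 1 to 2 mm down into the rubber; the push rises from about 3 N to 10 N before the stop. It stays put when let go.
- tape_1: Bystander: roll of black tape, 60 mm diameter, 19 high, lying flat. Origin: centre of its underside.
- driver_yellow: Bystander: screwdriver with a yellow handle lying on the bench, 143 mm long along its y. Origin: centre of its underside.
There are look-alikes about, which are no part of the job. Several things have the shape of the ubolt; the one meant has the colours described above.

How it is judged (in metres and radians):
On the way:
1. the U-bolt is astride the tube with both legs through the saddle's holes, its bend down on the sleeve (within 2 mm), let go, with the wedge not yet driven (angle between the z axis of ubolt and the z axis of mount, either way round below 0.12 rad and angle between the x axis of ubolt and the x axis of mount, either way round below 0.15 rad and y of ubolt in the frame of mount between -0.004 and 0.004 m and x of ubolt in the frame of mount between -0.02 and 0.02 m and z of ubolt in the frame of mount below 0.011 m and value of joint wedge below 0.008 m and contact force between the fingers and ubolt below 0.3 N), for 0.2 s.
At the end, for the whole second after the job is handed in: The wedge is in to its stop (within 1.5 mm), the U-bolt stands upright astride the tube with both legs through the saddle's holes and has been drawn at least 0.8 mm down into the rubber (leg ends less than 8.2 mm above the bench), at rest (angle between the z axis of ubolt and the z axis of mount, either way round below 0.12 rad and angle between the x axis of ubolt and the x axis of mount, either way round below 0.15 rad and y of ubolt in the frame of mount between -0.004 and 0.004 m and x of ubolt in the frame of mount between -0.02 and 0.02 m and value of joint wedge above 0.0245 m and z of ubolt in the frame of mount below 0.0082 m and linear speed of ubolt below 0.02 m/s); the robot touches nothing.
It fails at once if the U-bolt is forced against the mount, saddle or wedge with more than 40 N (contact force between ubolt and mount above 40 N).
It fails at once if the robot pushes on the mount, its tab included, with more than 40 N (contact force between the arm and mount above 40 N).
It fails at once if the gripper pushes on the mount, its tab included, with more than 40 N (contact force between the fingers and mount above 40 N).
It fails at once if a bystander (tape, screwdriver) is moved by more than 20 mm (distance of any of tape_1, driver_yellow from where it was at the start of the episode above 0.02 m).
It also fails if it takes over 72 s, if anything falls off the work surface, if the arm or the gripper's body presses on something with over 40 N, if the wrist force passes 120 N, or if a joint passes its speed limit or range.

### The arm

A 6-joint arm with a two-finger parallel gripper is mounted at the origin on a cart in front of the work surface, level with it; the furniture and walls round the work are solid. World frame = base frame: x ahead of the robot, y to its left, z up, the work surface at z = 0. Lengths are in m, angles in degrees, forces in N, time in s.
With the tool pointing down it reaches from about 0.4 to 0.825 m from the base axis. Payload 7 kg.
Tool frame: the origin (TCP) lies between the finger pads; the fingertips stand 11 mm ahead of it and the grasp point (between the pads) lies 8 mm behind it (r.tcp_to_tips is the distance from the TCP to the fingertips, in m); x points along the fingers, y is the direction in which the jaws open and shut, and the axes are right-handed (so a half turn about x gives the same grasp; the last joint's range is limited). The gripper opens to 88 mm and grips with 3 to 60 N. Pads are 19 mm wide; open, the fingers measure 130 mm over their backs; the gripper's body (78 mm by 193 mm) begins 47 mm behind the grasp point.
Start: joints at [-47.378, 20.546, 0.682, 0, -70.136, -16.507], TCP at [0.297, -0.606, 0.238] pointing down, gripper open.
Joint ranges: [-176.03, 176.03], [-82.01, 121.73], [-58.28, 71.71], [-173.87, 95.51], [-174.79, -0.11], [-173.66, 173.66]. Speed limits (degrees/s): [136.94, 136.94, 172.46, 180, 180, 180].

### API

Orientations are given as [roll, pitch, yaw] about the fixed x, y, z axes, in that order (R = Rz(yaw) Ry(pitch) Rx(roll)).
In Python, from plant import r gives the robot as it stands.
- The arm moves only by the tool arm_command, never from a script. Its argument "plan" is a list of rows, each an object of numbers: "dx", "dy", "dz": the shift along the tool's x, y, z each as a share of 0.02 m, from -1 to 1; "wx", "wy", "wz": the turn, a rotation vector about the tool's x, y, z each as a share of 0.08 rad, from -1 to 1. In form: [{"dx": .., "dy": .., "dz": .., "wx": .., "wy": .., "wz": ..}, ...]. A call has 1 to 20 rows; each row shifts and turns the pose as measured when the row begins, along the tool's axes as they then stand; what a row does not reach is not made up. A row lasts 1/12 s, in which the tool goes at most 41.7 mm and 7.16 degrees, less where a joint would pass 70% of its speed; a pose out of reach is approached as far as the arm can. A call with a number of a shift or a turn outside -1 to 1 is refused whole. A call with a gripper value outside its range is refused whole. "fingers" is the closure, from -1 (fully open) to 1 (shut), so that 0 is half open, set as the call begins (left out, the last holds). The fingers move at their own pace and stop on an object; "force" is the grip in N (left out, the last holds). Time passes only in rows, so rows that do not move let the fingers close. It gives the time, the measured TCP pose, the force and the opening at its end, in the units of the state.
- r.get_state(): the state, without advancing time (a new reading comes with each control period).
- r.capture(name): name is "side" or "top"; returns (picture, depth): 384x512x3 uint8, red, green, blue; 384x512 float32, m along the optical axis (not along the pixel's ray), 0 where there is no reading.
- r.camera_model(name): a dict with "vertical_fov" (degrees; the focal length in pixels is half the picture's height over the tangent of half this angle, whatever the lens; pixels are square), "cx", "cy" (the principal point, pixels), "R" (3x3) and "t" (3): a world point X has camera coordinates R X + t. Camera axes: x right, y down, z forward; pixel columns grow to the right and rows downward; lengths in m; the calibration is good to about 2 mm. A picture is of the moment at which its call begins. camera_model takes no time and is no camera call.
- r.close_job(): hands the job in, once; it reports no verdict.
Trained networks look in the newest picture that a camera, given by its name, has taken for a name from the list of things; names that differ only in an ending like _2 or _b are one class to them, and where a whole thing is asked for, a point or a joint stands for the part that bears it (a point fixed in the world has none). Each returns a list of dicts, best first, with "score" (0 to 1); they miss things now and then, are a little off and sometimes report something else, mostly with a low value. They report only what shows in the picture. A call takes as long as a camera call. They do not tell look-alikes from the thing itself.
- r.cut_out(camera, query): "mask" (384x512 bool, what is visible of it) and "bbox" ([left, top, width, height] in pixels, round what is visible of it).
- r.spot_point(camera, query): "centre" ([column, row] in pixels: a listed point, or the origin of a listed thing).
The state is a dict: "time_s": time; "joints": joint angles; "qd": joint speeds; "joint_torque": joint torques, N m; "tcp_pos": TCP position; "eef_rot": TCP orientation; "contact_force": force on the tool from outside, world axes, zero at the start; "moment": the same for the moment, N m; "gripper_width": finger opening in m.
Only numpy, scipy, OpenCV 4.12 (cv2) and the standard library are available. Lean on these libraries where they do the work, as an engineer would, in place of code of your own. Each camera call takes 0.05 s, during which the arm holds its last target.

## Working session

There is one attempt and no reset: what is moved stays moved. The work goes in short steps, Python scripts to look and compute and a tool call to move; the robot and the scene stay as the last step left them, time stands still between calls to the robot, and variables do not carry over. Pictures are saved under pics/ and viewed, and the job is handed in when it is done.

Besides the shell and the picture viewer there is one more tool, called after "Emit:" as a command line: name --argument value ..., lists and objects as JSON in quotes. arm_command: Moves the arm, as the interface text tells. Shift numbers are shares of 0.02 m and turn numbers shares of 0.08 rad, none past 1 either way. Its arguments: {"type":"object","properties":{"plan":{"type":"array","items":{"type":"object","properties":{"dx":{"type":"number"},"dy":{"type":"number"},"dz":{"type":"number"},"wx":{"type":"number"},"wy":{"type":"number"},"wz":{"type":"number"}}}},"fingers":{"type":"number"},"force":{"type":"number"}},"required":["plan"]}

```bash
ls; mkdir -p pics
python3 - <<'E'
from plant import r
import cv2,numpy as np
s=r.get_state();print(s)
for n in("side","top"):
    p,d=r.capture(n);cv2.imwrite(f"pics/{n}0.png",p[:,:,::-1]);np.save(f"{n}0.npy",d);print(n,r.camera_model(n))
    for q in("mount","ubolt","ubolt_grip","block","saddle_mid","sleeve_top","tab_mid","tape_1","driver_yellow"):
        try:print(q,[(round(x['score'],2),np.round(x['centre'],1).tolist()) for x in r.spot_point(n,q)])
        except Exception as e:print(q,e)
E
```

```text
pics
{'time_s': 0.0, 'joints': array([-4.73776766e+01,  2.05911287e+01,  6.34509093e-01, -1.93647365e-02,
       -7.01343346e+01, -1.65057553e+01]), 'qd': array([-0.02258348, -0.04145734, -0.02385628, -0.02840323,  0.08875831,
        0.02232997]), 'joint_torque': array([-2.06936024e-04, -5.82725823e+01,  2.93055815e+01,  6.99714750e+00,
        6.93383030e-03, -1.37544289e-04]), 'tcp_pos': array([ 0.29689947, -0.60569171,  0.23663408]), 'eef_rot': array([ 95.1892417 ,  89.90724134, 121.29921493]), 'contact_force': array([ 0.98096954,  0.63872829, -0.35141828]), 'moment': array([0.04296288, 0.04307269, 0.04799399]), 'gripper_width': 0.08767258496436674}
side {'vertical_fov': 56.29586615904964, 'cx': 259.36548919190693, 'cy': 189.4509390251718, 'R': array([[-0.86925404, -0.49428935,  0.00868682],
       [-0.33185461,  0.57039289, -0.75134843],
       [ 0.36642862, -0.65599542, -0.65984853]]), 't': array([0.41621503, 0.22908929, 0.79353542])}
mount [(0.82, [241.3, 194.6])]
ubolt [(0.79, [299.5, 237.4]), (0.78, [297.4, 299.4]), (0.49, [205.6, 243.6])]
ubolt_grip [(0.67, [302.0, 278.4]),
[... 402 characters left out ...]
.09792271946137, 'R': array([[ 1.34243237e-03, -9.99812483e-01, -1.93183255e-02],
       [-9.93819452e-01,  8.10458659e-04, -1.11005588e-01],
       [ 1.11000430e-01,  1.93479451e-02, -9.93632005e-01]]), 't': array([0.01619064, 0.48136322, 0.89041647])}
mount [(0.64, [282.3, 157.4])]
ubolt [(0.75, [193.9, 266.8]), (0.6, [257.8, 241.1]), (0.49, [205.6, 172.3])]
ubolt_grip [(0.73, [217.4, 123.4]), (0.65, [201.1, 163.7]), (0.55, [184.7, 268.3]), (0.43, [257.6, 243.5])]
block [(0.58, [205.4, 169.5]), (0.24, [279.4, 185.5])]
saddle_mid [(0.96, [283.6, 157.6])]
sleeve_top [(0.9, [283.2, 149.6])]
tab_mid [(0.67, [276.5, 186.7])]
tape_1 [(0.87, [219.4, 123.5])]
driver_yellow [(0.57, [335.1, 232.3])]
```

Run:
```python
import cv2
a=cv2.imread("pics/side0.png")[130:330,130:370];cv2.imwrite("pics/side0c.png",cv2.resize(a,(720,600),interpolation=cv2.INTER_CUBIC))
a=cv2.imread("pics/top0.png")[90:290,150:370];cv2.imwrite("pics/top0c.png",cv2.resize(a,(660,600),interpolation=cv2.INTER_CUBIC))
```

```text
(no output)
```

View pics/side0c.png

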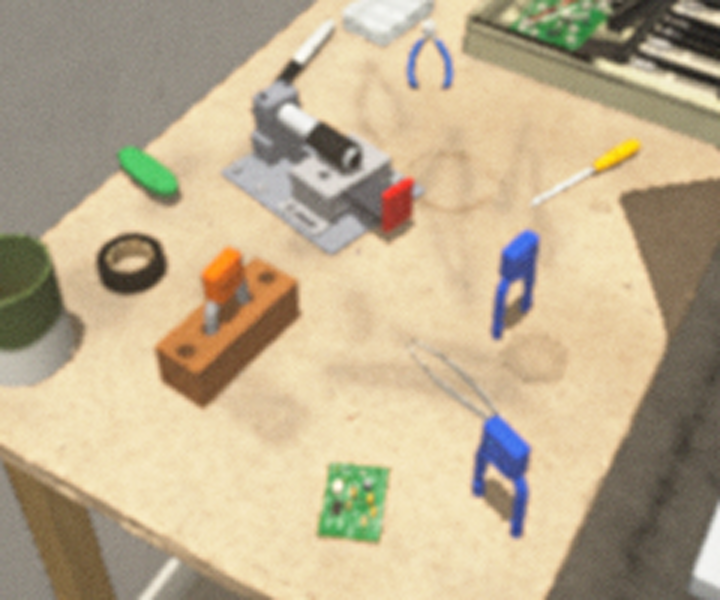

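View pics/top0c.png

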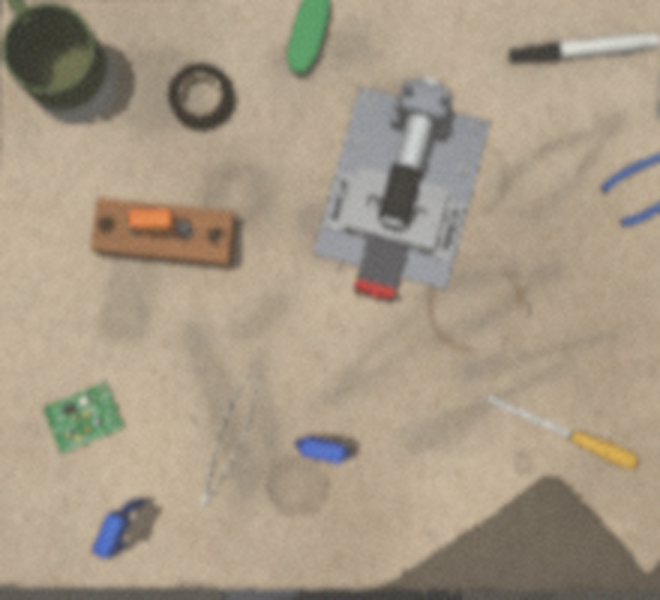

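View pics/top0.png

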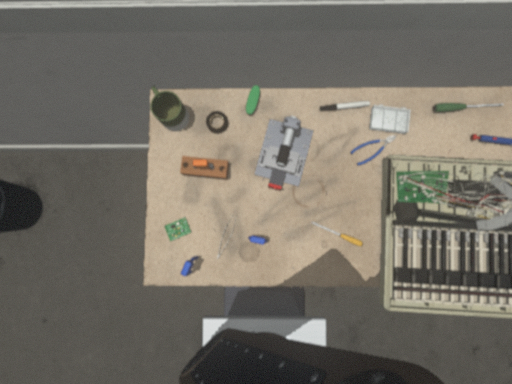

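Candidates for the U-bolt: the orange one in the wooden block at top (200,163) / side (205,220), and blue ones at top (258,240) and (188,267). Only the first has an orange grip and stands in the block. I'll confirm it in a crop and measure it.

```bash
cat > h.py <<'E'
import numpy as np,cv2
from plant import r
def K(n):
    m=r.camera_model(n);f=192/np.tan(np.radians(m['vertical_fov']/2));return f,m['cx'],m['cy'],np.array(m['R']),np.array(m['t'])
def cloud(n,d):
    f,cx,cy,R,t=K(n);v,u=np.mgrid[:384,:512]
    c=np.stack([(u-cx)/f*d,(v-cy)/f*d,d],-1);w=(c-t)@R;w[d<=0]=np.nan;return w
def plane(n,px,z):
    f,cx,cy,R,t=K(n);px=np.atleast_2d(px).astype(float)
    d=np.stack([(px[:,0]-cx)/f,(px[:,1]-cy)/f,np.ones(len(px))],-1)@R;o=-R.T@t
    return o+d*((z-o[2])/d[:,2])[:,None]
def proj(n,X):
    f,cx,cy,R,t=K(n);c=np.atleast_2d(X)@R.T+t;return np.stack([f*c[:,0]/c[:,2]+cx,f*c[:,1]/c[:,2]+cy],-1)
E
python3 - <<'E'
from h import *
im={n:cv2.imread(f"pics/{n}0.png") for n in("side","top")}
d={n:np.load(f"{n}0.npy") for n in im}
for n in im:
    w=cloud(n,d[n]);hsv=cv2.cvtColor(im[n],cv2.COLOR_BGR2HSV)
    b=w[(w[...,0]>.3)&(w[...,0]<.8)&(np.abs(w[...,1])<.25)&(np.abs(w[...,2])<.01)];print(n,"table z",np.median(b[:,2]),b[:,2].std())
    H,S,V=hsv[...,0],hsv[...,1],hsv[...,2]
    win=np.zeros(H.shape,bool)
    if n=="top":win[150:200,175:300]=1
    else: win[160:250,190:280]=1
    for nm,m in(("orange",(H>5)&(H<16)&(S>190)&(V>150)),("red",((H<4)|(H>174))&(S>150))):
        m=m&win
        p=w[m];p=p[~np.isnan(p[:,0])]
        vv,uu=np.nonzero(m)
        print(nm,m.sum(),uu.mean(),vv.mean(),uu.min(),uu.max(),vv.min(),vv.max(),np.nanmedian(p,0),np.nanpercentile(p,[5,95],axis=0))
a=im["side"][200:270,175:245];b=im["top"][140:200,170:310]
cv2.imwrite("pics/c1.png",cv2.resize(a,(560,560),interpolation=cv2.INTER_CUBIC));cv2.imwrite("pics/c2.png",cv2.resize(b,None,fx=5.6,fy=5.6,interpolation=cv2.INTER_CUBIC))
# brown block top
w=cloud("top",d["top"]);
sel=(w[...,2]>.035)&(w[...,2]<.055)
sub=np.zeros(sel.shape,bool);sub[150:185,175:235]=1
p=w[sel&sub];rect=cv2.minAreaRect(p[:,:2].astype(np.float32)*1000);print("block",rect)
# mount
sub[:]=0;sub[110:195,250:320]=1
for lo,hi in((.002,.01),(.036,.047),(.06,.09)):
    p=w[(w[...,2]>lo)&(w[...,2]<hi)&sub];print(lo,len(p),cv2.minAreaRect(p[:,:2].astype(np.float32)*1000),np.median(p,0))
E
```

```text
side table z -0.0004395789387960999 0.0021942004121249326
orange 106 203.80188679245282 222.16037735849056 198 209 213 230 [0.53207073 0.16382244 0.09442705] [[0.53011381 0.1450414  0.07724682]
 [0.54247052 0.17329665 0.1017259 ]]
red 99 261.83838383838383 196.93939393939394 258 267 190 205 [ 0.48427243 -0.02176461  0.04891439] [[ 0.47971704 -0.03668219  0.02702331]
 [ 0.49010734 -0.01038237  0.06177266]]
top table z 0.0005325165123468595 0.0023055457889554053<stdin>:15: RuntimeWarning: Mean of empty slice.
  ret = ret.dtype.type(ret / rcount)
Traceback (most recent call last):
ValueError: zero-size array to reduction operation minimum which has no identity
```

```bash
cat > m.py <<'E'
from h import *
im={n:cv2.imread(f"pics/{n}0.png") for n in("side","top")}
d={n:np.load(f"{n}0.npy") for n in im}
for n in im:
    w=cloud(n,d[n]);hsv=cv2.cvtColor(im[n],cv2.COLOR_BGR2HSV)
    H,S,V=hsv[...,0],hsv[...,1],hsv[...,2]
    win=np.zeros(H.shape,bool)
    if n=="top":win[150:200,175:300]=1
    else: win[160:250,190:280]=1
    if n=="top":print(hsv[163,200],hsv[186,276])
    for nm,m in(("orange",(H>4)&(H<16)&(S>170)&(V>130)),("red",((H<5)|(H>172))&(S>130))):
        m=m&win
        p=w[m];p=p[~np.isnan(p[:,0])]
        vv,uu=np.nonzero(m)
        if not len(p):continue
        print(n,nm,m.sum(),uu.mean(),vv.mean(),uu.min(),uu.max(),vv.min(),vv.max(),np.nanmedian(p,0),np.nanpercentile(p,[5,95],axis=0),cv2.minAreaRect(p[:,:2].astype(np.float32)*1000))
a=im["side"][200:270,175:245];b=im["top"][110:200,170:310]
cv2.imwrite("pics/c1.png",cv2.resize(a,(560,560),interpolation=cv2.INTER_CUBIC));cv2.imwrite("pics/c2.png",cv2.resize(b,None,fx=5.6,fy=5.6,interpolation=cv2.INTER_CUBIC))
w=cloud("top",d["top"]);
sel=(w[...,2]>.035)&(w[...,2]<.055)
sub=np.zeros(sel.shape,bool);sub[150:185,175:235]=1
p=w[sel&sub];rect=cv2.minAreaRect(p[:,:2].astype(np.float32)*1000);print("block",rect,np.median(p,0))
sub[:]=0;sub[110:195,250:320]=1
for lo,hi in((.002,.01),(.036,.047),(.06,.09)):
    p=w[(w[...,2]>lo)&(w[...,2]<hi)&sub];print(lo,len(p),cv2.minAreaRect(p[:,:2].astype(np.float32)*1000),np.median(p,0))
E
python3 m.py
```

```text
side orange 142 204.79577464788733 223.1338028169014 194 264 202 249 [0.53183093 0.1621874  0.09098765] [[0.52929884 0.14287149 0.04435434]
 [0.54257914 0.17344756 0.10173612]] ((524.8441162109375, 82.02548217773438), (233.62252807617188, 44.97492980957031), 79.1886978149414)
side red 123 261.6585365853659 197.5040650406504 257 267 190 206 [ 0.48448538 -0.02114157  0.04632177] [[ 0.47929751 -0.03682447  0.02465403]
 [ 0.49299325 -0.01050378  0.06140951]] ((488.7005310058594, -33.86292266845703), (22.908023834228516, 47.08494567871094), 18.435176849365234)
[ 12 156 225] [  2 157 188]
top red 37 274.7027027027027 186.1081081081081 269 280 184 188 [ 0.48793054 -0.03100392  0.06129788] [[ 0.48259776 -0.04341241  0.05887305]
 [ 0.49294    -0.01787588  0.0646381 ]] ((487.61773681640625, -29.613269805908203), (29.158279418945312, 7.689611434936523), 77.42687225341797)
block ((540.6737670898438, 153.8404998779297), (120.64961242675781, 46.656429290771484), 84.24411010742188) [0.5363737  0.14921359 0.04488555]
0.002 1922 ((589.8045043945312, -59.50981140136719), (189.3619842529297, 233.06863403320312), 89.90892028808594) [ 0.60133073 -0.06517917  0.00475111]
0.036 458 ((566.1826171875, -51.108428955078125), (79.58969116210938, 170.47671508789062), 74.81259155273438) [ 0.55535566 -0.04484035  0.04215091]
0.06 601 ((575.7719116210938, -51.42481994628906), (43.19028854370117, 188.022216796875), 72.82093048095703) [ 0.60644964 -0.0593956   0.07085404]
```

```bash
sleep 3
```

```text
(no output)
```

View pics/c1.png

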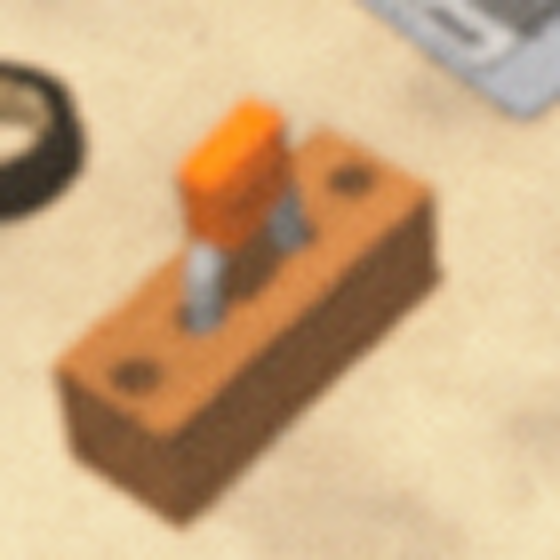

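View pics/c2.png

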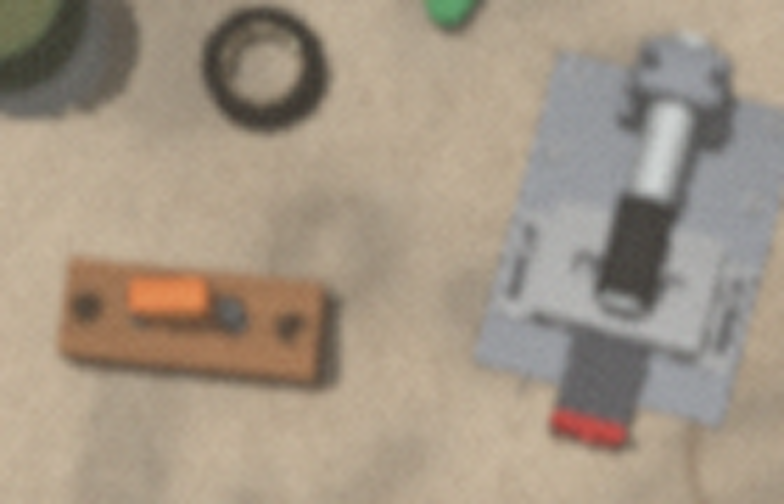

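Top crop confirms it: the orange grip at full (200,163) is in the wooden block, and the blue ones have no block. Next I'll average several frames and fit the known geometry.

```bash
python3 - <<'E'
from h import *
for n in("side","top"):
    P=[];D=[]
    for i in range(8):
        p,d=r.capture(n);P.append(p.astype(float));D.append(d)
    D=np.array(D);D[D<=0]=np.nan
    np.save(f"{n}A.npy",np.nanmedian(D,0));np.save(f"{n}P.npy",np.mean(P,0))
    print(n,np.nanmedian(np.nanstd(D,0)))
print(r.get_state()['time_s'])
E
cat > fit.py <<'E'
from h import *
from scipy.optimize import minimize
def rays(n,win):
    f,cx,cy,R,t=K(n);v,u=np.mgrid[win[1]:win[3],win[0]:win[2]]
    d=np.stack([(u-cx)/f,(v-cy)/f,np.ones(u.shape)],-1)@R;return -R.T@t,d.reshape(-1,3)
def loc(o,d,x,y,yaw):
    c,s=np.cos(yaw),np.sin(yaw);M=np.array([[c,s,0],[-s,c,0],[0,0,1]]);return M@(o-[x,y,0]),d@M.T
def box(o,d,b):
    b=np.array(b,float);t1=(b[:,0]-o)/d;t2=(b[:,1]-o)/d
    lo=np.minimum(t1,t2).max(1);hi=np.maximum(t1,t2).min(1);return np.where(lo<hi,lo,9.)
def cylx(o,d,x0,x1,z,rr):
    a=d[:,1]**2+d[:,2]**2;b=o[1]*d[:,1]+(o[2]-z)*d[:,2];c=o[1]**2+(o[2]-z)**2-rr**2
    D=b*b-a*c;t=np.where(D>0,(-b-np.sqrt(np.maximum(D,0)))/a,9.);X=o[0]+t*d[:,0]
    t=np.where((X>x0)&(X<x1),t,9.)
    te=(x0-o[0])/d[:,0];p=o+te[:,None]*d;t2=np.where((p[:,1]**2+(p[:,2]-z)**2<rr*rr)&(te>0),te,9.)
    return np.minimum(t,t2)
def mount(o,d,p,full=True):
    O,D=loc(o,d,*p[:3]);s,tx=p[3],p[4];dz=p[5]
    ts=[(0+dz-O[2])/D[:,2],box(O,D,[[-.064,.096],[-.062,.062],[0,.005+dz]]),box(O,D,[[.068,.096],[-.014,.014],[0,.079+dz]]),
     cylx(O,D,-.028,.07,.059+dz,.011),cylx(O,D,-.024,.024,.059+dz,.014),box(O,D,[[s-.027,s+.027],[-.04,.04],[.005,.042+dz]]),
     box(O,D,[[tx,tx+.008],[-.018,.018],[.03,.062+dz]]),box(O,D,[[tx,s],[-.018,.018],[.02,.034+dz]])]
    return np.min(ts,0)
def block(o,d,p):
    O,D=loc(o,d,*p[:3]);dz=p[3];g=p[4],p[5]
    return np.min([(dz-O[2])/D[:,2],box(O,D,[[-.023,.023],[-.06,.06],[0,.045+dz]]),box(O,D,[[g[0]-.008,g[0]+.008],[g[1]-.018,g[1]+.018],[.071+dz,.103+dz]]),
      box(O,D,[[g[0]-.005,g[0]+.005],[g[1]-.0255,g[1]-.0155],[0,.071]]),box(O,D,[[g[0]-.005,g[0]+.005],[g[1]+.0155,g[1]+.0255],[0,.071]])],0)
def run(n,f,win,p0,st):
    o,d=rays(n,win);dep=np.load(f"{n}A.npy")[win[1]:win[3],win[0]:win[2]].ravel();ok=~np.isnan(dep)
    def cost(p):
        e=np.abs(f(o,d,p)-dep)[ok];return np.minimum(e,.012).mean()*1000
    best=None
    p=np.array(p0,float)
    for k in range(6):
        sx=np.vstack([p]+[p+np.eye(len(p))[i]*st[i]*(1 if k%2 else -1)*(.7**k) for i in range(len(p))])
        q=minimize(cost,p,method="Nelder-Mead",options=dict(initial_simplex=sx,maxiter=1500,xatol=1e-6,fatol=1e-6));p=q.x
    return p,q.fun
if __name__=="__main__":
    W={"top":((252,112,318,198),(172,148,240,186)),"side":((200,155,275,220),(178,205,235,270))}
    for n in("top","side"):
        p,c=run(n,mount,W[n][0],[.565,-.048,-.26,0,-.085,0],[.01,.01,.05,.008,.01,.002]);print(n,"mount",np.round(p*1000,2),"yaw",np.degrees(p[2]).round(2),c)
        p,c=run(n,block,W[n][1],[.54,.153,-.07,0,0,0],[.01,.01,.05,.002,.002,.002]);print(n,"block",np.round(p*1000,2),"yaw",np.degrees(p[2]).round(2),c)
        C,S=np.cos(p[2]),np.sin(p[2]);print(" grip",p[0]+C*p[4]-S*p[5],p[1]+S*p[4]+C*p[5])
E
python3 fit.py
```

```text
side 0.0012919074
top 0.0015720259
1.8
top mount [ 5.6811e+02 -5.1680e+01 -2.6619e+02 -7.8700e+00 -8.6840e+01  3.9000e-01] yaw -15.25 1.250442653251026
top block [ 5.4090e+02  1.5394e+02 -1.0508e+02  7.0000e-02 -1.8000e-01  4.3000e-01] yaw -6.02 0.9340412312995073
 grip 0.5407559759156808 0.15438866375015475
side mount [ 566.37  -50.22 -267.74   -8.07  -87.05   -0.79] yaw -15.34 1.7313363397108579
side block [ 5.3894e+02  1.5541e+02 -1.0456e+02 -6.7000e-01 -3.0000e-02 -3.3000e-01] yaw -5.99 1.249721548396682
 grip 0.5388732905614801 0.15507841668226363
```

```bash
cat > go.py <<'E'
from h import *
from scipy.spatial.transform import Rotation as Ro
import sys
def st(): 
    s=r.get_state();Rm=Ro.from_euler('xyz',s['eef_rot'],degrees=True);return s,Rm
def tell(target=None,yaw=None):
    s,Rm=st();M=Rm.as_matrix();p=s['tcp_pos']
    print("t",round(s['time_s'],2),"p",np.round(p*1000,1),"F",np.round(s['contact_force'],1),"M",np.round(s['moment'],2),"w",round(s['gripper_width']*1000,1),"j6",s['joints'][5].round(0),"yawY",np.degrees(np.arctan2(M[1,1],M[0,1])).round(2),"xax",M[:,0].round(4))
    if target is not None: print("delta tool mm",np.round(M.T@(np.array(target)-p)*1000,2))
    if yaw is not None:
        y=np.radians(yaw)
        T=np.stack([[0,0,-1],[np.cos(y),np.sin(y),0],np.cross([0,0,-1],[np.cos(y),np.sin(y),0])],1)
        for nm,TT in(("a",T),("b",T@np.diag([1,-1,-1]))): print(nm,"rotvec rad",np.round((Rm.inv()*Ro.from_matrix(TT)).as_rotvec(),4), "shares",np.round((Rm.inv()*Ro.from_matrix(TT)).as_rotvec()/.08,2))
if __name__=="__main__":
    a=[float(x) for x in sys.argv[1:]]
    tell(a[:3] if len(a)>=3 else None,a[3] if len(a)>3 else None)
E
python3 go.py 0.5398 0.1547 0.238 -6
python3 - <<'E'
from h import *
w=cloud("top",np.load("topA.npy"))
m=(w[...,2]>.1)&(w[...,0]>.2)&(w[...,0]<.75)
print(np.nanmin(w[m],0),np.nanmax(w[m],0))
m=(w[...,1]<-.18)&(w[...,0]>.25)&(w[...,0]<.75);print(np.nanpercentile(w[m][:,2],[50,95,99.5]))
E
```

```text
t 1.8 p [ 297.1 -606.1  237.5] F [ 0.2  0.3 -0.3] M [0.01 0.03 0.02] w 87.8 j6 -17.0 yawY 116.11 xax [ 0.  0. -1.]
delta tool mm [-4.5000e-01  5.7628e+02  5.5279e+02]
a rotvec rad [ 2.1313  0.     -0.    ] shares [26.64  0.   -0.  ]
b rotvec rad [-1.0103  0.      0.    ] shares [-12.63   0.     0.  ]
[ 0.20000393 -0.44138113  0.10001635] [0.74545184 0.48291915 0.77358621]
[0.0190898  0.38872805 0.41741518]
```

Emit:
arm_command --plan '[{"dy": 1, "dz": 0.96}, {"dy": 1, "dz": 0.96}, {"dy": 1, "dz": 0.96}, {"dy": 1, "dz": 0.96}, {"dy": 1, "dz": 0.96}, {"dy": 1, "dz": 0.96}, {"dy": 1, "dz": 0.96}, {"dy": 1, "dz": 0.96}, {"dy": 1, "dz": 0.96}, {"dy": 1, "dz": 0.96}, {"dy": 1, "dz": 0.96}, {"dy": 1, "dz": 0.96}, {"dy": 1, "dz": 0.96}, {"dy": 1, "dz": 0.96}, {"dy": 1, "dz": 0.96}, {"dy": 1, "dz": 0.96}, {"dy": 1, "dz": 0.96}, {"dy": 1, "dz": 0.96}, {"dy": 1, "dz": 0.96}, {"dy": 1, "dz": 0.96}]' --fingers -1

```text
schema error: expected keys dx, dy, dz, wx, wy, wz
```

```bash
python3 go.py 0.5398 0.1547 0.238 -6
```

```text
t 1.8 p [ 297.1 -606.1  237.5] F [ 0.2  0.3 -0.3] M [0.01 0.03 0.02] w 87.8 j6 -17.0 yawY 116.11 xax [ 0.  0. -1.]
delta tool mm [-4.5000e-01  5.7628e+02  5.5279e+02]
a rotvec rad [ 2.1313  0.     -0.    ] shares [26.64  0.   -0.  ]
b rotvec rad [-1.0103  0.      0.    ] shares [-12.63   0.     0.  ]
```

Emit:
arm_command --plan '[{"dx": 0, "dy": 1, "dz": 0.96, "wx": 0, "wy": 0, "wz": 0}, {"dx": 0, "dy": 1, "dz": 0.96, "wx": 0, "wy": 0, "wz": 0}, {"dx": 0, "dy": 1, "dz": 0.96, "wx": 0, "wy": 0, "wz": 0}, {"dx": 0, "dy": 1, "dz": 0.96, "wx": 0, "wy": 0, "wz": 0}, {"dx": 0, "dy": 1, "dz": 0.96, "wx": 0, "wy": 0, "wz": 0}, {"dx": 0, "dy": 1, "dz": 0.96, "wx": 0, "wy": 0, "wz": 0}, {"dx": 0, "dy": 1, "dz": 0.96, "wx": 0, "wy": 0, "wz": 0}, {"dx": 0, "dy": 1, "dz": 0.96, "wx": 0, "wy": 0, "wz": 0}, {"dx": 0, "dy": 1, "dz": 0.96, "wx": 0, "wy": 0, "wz": 0}, {"dx": 0, "dy": 1, "dz": 0.96, "wx": 0, "wy": 0, "wz": 0}, {"dx": 0, "dy": 1, "dz": 0.96, "wx": 0, "wy": 0, "wz": 0}, {"dx": 0, "dy": 1, "dz": 0.96, "wx": 0, "wy": 0, "wz": 0}, {"dx": 0, "dy": 1, "dz": 0.96, "wx": 0, "wy": 0, "wz": 0}, {"dx": 0, "dy": 1, "dz": 0.96, "wx": 0, "wy": 0, "wz": 0}, {"dx": 0, "dy": 1, "dz": 0.96, "wx": 0, "wy": 0, "wz": 0}, {"dx": 0, "dy": 1, "dz": 0.96, "wx": 0, "wy": 0, "wz": 0}, {"dx": 0, "dy": 1, "dz": 0.96, "wx": 0, "wy": 0, "wz": 0}, {"dx": 0, "dy": 1, "dz": 0.96, "wx": 0, "wy": 0, "wz": 0}]' --fingers -1

```text
time_s: 3.3
tcp_pos: [0.4533, -0.1143, 0.2383]
eef_rot: [-32.6, 89.7, -6.9]
contact_force: [1.1, 0.3, 0.7]
gripper_width: 0.0877
```

```bash
python3 go.py 0.5398 0.1547 0.238 -6
```

```text
t 3.3 p [ 453.3 -114.3  238.3] F [1.1 0.3 0.7] M [ 0.02  0.01 -0.01] w 87.7 j6 -75.0 yawY 115.68 xax [ 5.5e-03 -7.0e-04 -1.0e+00]
delta tool mm [  0.58 204.93 194.54]
a rotvec rad [ 2.1237  0.006  -0.0032] shares [26.55  0.07 -0.04]
b rotvec rad [-1.0179  0.0027  0.0051] shares [-12.72   0.03   0.06]
```

Emit:
arm_command --plan '[{"dx": 0, "dy": 1, "dz": 0.95, "wx": 0, "wy": 0, "wz": 0}, {"dx": 0, "dy": 1, "dz": 0.95, "wx": 0, "wy": 0, "wz": 0}, {"dx": 0, "dy": 1, "dz": 0.95, "wx": 0, "wy": 0, "wz": 0}, {"dx": 0, "dy": 1, "dz": 0.95, "wx": 0, "wy": 0, "wz": 0}, {"dx": 0, "dy": 1, "dz": 0.95, "wx": 0, "wy": 0, "wz": 0}, {"dx": 0, "dy": 1, "dz": 0.95, "wx": 0, "wy": 0, "wz": 0}, {"dx": 0, "dy": 1, "dz": 0.95, "wx": 0, "wy": 0, "wz": 0}, {"dx": 0, "dy": 1, "dz": 0.95, "wx": 0, "wy": 0, "wz": 0}, {"dx": 0, "dy": 1, "dz": 0.95, "wx": 0, "wy": 0, "wz": 0}, {"dx": 0, "dy": 0, "dz": 0, "wx": -1, "wy": 0, "wz": 0}, {"dx": 0, "dy": 0, "dz": 0, "wx": -1, "wy": 0, "wz": 0}, {"dx": 0, "dy": 0, "dz": 0, "wx": -1, "wy": 0, "wz": 0}, {"dx": 0, "dy": 0, "dz": 0, "wx": -1, "wy": 0, "wz": 0}, {"dx": 0, "dy": 0, "dz": 0, "wx": -1, "wy": 0, "wz": 0}, {"dx": 0, "dy": 0, "dz": 0, "wx": -1, "wy": 0, "wz": 0}, {"dx": 0, "dy": 0, "dz": 0, "wx": -1, "wy": 0, "wz": 0}, {"dx": 0, "dy": 0, "dz": 0, "wx": -1, "wy": 0, "wz": 0}, {"dx": 0, "dy": 0, "dz": 0, "wx": -1, "wy": 0, "wz": 0}, {"dx": 0, "dy": 0, "dz": 0, "wx": -1, "wy": 0, "wz": 0}, {"dx": 0, "dy": 0, "dz": 0, "wx": -1, "wy": 0, "wz": 0}]'

```text
time_s: 4.97
tcp_pos: [0.533, 0.1429, 0.2423]
eef_rot: [-67.7, 89.2, 11.1]
contact_force: [-0.6, -0.7, -0.3]
gripper_width: 0.0879
```

```bash
python3 go.py 0.5398 0.1547 0.160 -6
```

```text
t 4.97 p [533.  142.9 242.3] F [-0.6 -0.7 -0.3] M [ 0.05  0.1  -0.02] w 87.9 j6 -47.0 yawY 168.87 xax [ 0.0138  0.0027 -0.9999]
delta tool mm [82.45 -3.34 12.42]
a rotvec rad [ 3.052   0.0202 -0.0072] shares [38.15  0.25 -0.09]
b rotvec rad [-0.0895  0.0047  0.0132] shares [-1.12  0.06  0.17]
```

Emit:
arm_command --plan '[{"dx": 0.8, "dy": -0.16, "dz": 0.6, "wx": -0.8, "wy": 0.05, "wz": 0.15}, {"dx": 0.8, "dy": 0, "dz": 0, "wx": -0.3, "wy": 0, "wz": 0}, {"dx": 0.8, "dy": 0, "dz": 0, "wx": 0, "wy": 0, "wz": 0}, {"dx": 0.8, "dy": 0, "dz": 0, "wx": 0, "wy": 0, "wz": 0}, {"dx": 0.3, "dy": 0, "dz": 0, "wx": 0, "wy": 0, "wz": 0}, {"dx": 0, "dy": 0, "dz": 0, "wx": 0, "wy": 0, "wz": 0}, {"dx": 0, "dy": 0, "dz": 0, "wx": 0, "wy": 0, "wz": 0}]'

```text
time_s: 5.55
tcp_pos: [0.5404, 0.1552, 0.1726]
eef_rot: [-56.5, 89.6, 28.1]
contact_force: [0.2, 0.2, 0.8]
gripper_width: 0.0877
```

```bash
python3 go.py 0.5398 0.1547 0.088 -6
```

```text
t 5.55 p [540.4 155.2 172.6] F [0.2 0.2 0.8] M [0.06 0.11 0.  ] w 87.7 j6 -41.0 yawY 174.55 xax [ 0.0056  0.003  -1.    ]
delta tool mm [84.61  0.99 -0.84]
a rotvec rad [-3.132  -0.0082  0.0055] shares [-39.15  -0.1    0.07]
b rotvec rad [0.0096 0.0035 0.0052] shares [0.12 0.04 0.07]
```

Emit:
arm_command --plan '[{"dx": 0.7, "dy": 0.05, "dz": -0.04, "wx": 0.12, "wy": 0.04, "wz": 0.07}, {"dx": 0.7, "dy": 0, "dz": 0, "wx": 0, "wy": 0, "wz": 0}, {"dx": 0.7, "dy": 0, "dz": 0, "wx": 0, "wy": 0, "wz": 0}, {"dx": 0.7, "dy": 0, "dz": 0, "wx": 0, "wy": 0, "wz": 0}, {"dx": 0.6, "dy": 0, "dz": 0, "wx": 0, "wy": 0, "wz": 0}, {"dx": 0.3, "dy": 0, "dz": 0, "wx": 0, "wy": 0, "wz": 0}, {"dx": 0, "dy": 0, "dz": 0, "wx": 0, "wy": 0, "wz": 0}, {"dx": 0, "dy": 0, "dz": 0, "wx": 0, "wy": 0, "wz": 0}]'

```text
time_s: 6.22
tcp_pos: [0.5432, 0.1564, 0.1006]
eef_rot: [-51.9, 89.4, 32.0]
contact_force: [-0.3, 0.9, 0.4]
gripper_width: 0.088
```

```bash
python3 go.py 0.5398 0.1547 0.088 -6
```

```text
t 6.22 p [543.2 156.4 100.6] F [-0.3  0.9  0.4] M [-0.05  0.07  0.  ] w 88.0 j6 -42.0 yawY 173.86 xax [ 0.0082  0.0051 -1.    ]
delta tool mm [12.57  3.27 -2.11]
a rotvec rad [ 3.1392  0.012  -0.0094] shares [39.24  0.15 -0.12]
b rotvec rad [-0.0024  0.006   0.0076] shares [-0.03  0.07  0.1 ]
```

Emit:
arm_command --plan '[{"dx": 0.2, "dy": 0.15, "dz": -0.1, "wx": -0.03, "wy": 0.07, "wz": 0.1}, {"dx": 0.3, "dy": 0, "dz": 0, "wx": 0, "wy": 0, "wz": 0}, {"dx": 0.15, "dy": 0, "dz": 0, "wx": 0, "wy": 0, "wz": 0}, {"dx": 0, "dy": 0, "dz": 0, "wx": 0, "wy": 0, "wz": 0}]'

```text
time_s: 6.55
tcp_pos: [0.5411, 0.1554, 0.0889]
eef_rot: [-42.3, 89.8, 41.7]
contact_force: [-0.4, 0.1, -0.9]
gripper_width: 0.0878
```

```bash
python3 go.py 0.5398 0.1547 0.088 -6
```

```text
t 6.55 p [541.1 155.4  88.9] F [-0.4  0.1 -0.9] M [-0.01  0.15 -0.08] w 87.8 j6 -42.0 yawY 174.02 xax [ 0.0023  0.0021 -1.    ]
delta tool mm [ 0.93  1.21 -0.81]
a rotvec rad [-3.1413 -0.0033  0.0036] shares [-39.27  -0.04   0.04]
b rotvec rad [0.0003 0.0023 0.0021] shares [0.   0.03 0.03]
```

Emit:
arm_command --plan '[{"dx": 0.04, "dy": 0.05, "dz": -0.04, "wx": 0, "wy": 0.03, "wz": 0.03}, {"dx": 0, "dy": 0, "dz": 0, "wx": 0, "wy": 0, "wz": 0}, {"dx": 0, "dy": 0, "dz": 0, "wx": 0, "wy": 0, "wz": 0}, {"dx": 0, "dy": 0, "dz": 0, "wx": 0, "wy": 0, "wz": 0}, {"dx": 0, "dy": 0, "dz": 0, "wx": 0, "wy": 0, "wz": 0}, {"dx": 0, "dy": 0, "dz": 0, "wx": 0, "wy": 0, "wz": 0}, {"dx": 0, "dy": 0, "dz": 0, "wx": 0, "wy": 0, "wz": 0}, {"dx": 0, "dy": 0, "dz": 0, "wx": 0, "wy": 0, "wz": 0}]' --fingers 1 --force 45

```text
time_s: 7.22
tcp_pos: [0.5404, 0.1549, 0.0889]
eef_rot: [-55.6, 90.0, 28.4]
contact_force: [0.8, 0.0, -0.9]
gripper_width: 0.0394
```

```bash
python3 go.py 0.5398 0.1547 0.088 -6
```

```text
t 7.22 p [540.4 154.9  88.9] F [ 0.8  0.  -0.9] M [ 0.05  0.08 -0.01] w 39.4 j6 -42.0 yawY 174.03 xax [ 8.e-04  4.e-04 -1.e+00]
delta tool mm [ 0.92  0.58 -0.29]
a rotvec rad [-3.141e+00 -1.100e-03  8.000e-04] shares [-3.926e+01 -1.000e-02  1.000e-02]
b rotvec rad [0.0006 0.0005 0.0007] shares [0.01 0.01 0.01]
```

Emit:
arm_command --plan '[{"dx": 0, "dy": 0.02, "dz": 0, "wx": 0, "wy": 0, "wz": 0}, {"dx": 0, "dy": 0, "dz": 0, "wx": 0, "wy": 0, "wz": 0}, {"dx": 0, "dy": 0, "dz": 0, "wx": 0, "wy": 0, "wz": 0}, {"dx": 0, "dy": 0, "dz": 0, "wx": 0, "wy": 0, "wz": 0}, {"dx": 0, "dy": 0, "dz": 0, "wx": 0, "wy": 0, "wz": 0}, {"dx": 0, "dy": 0, "dz": 0, "wx": 0, "wy": 0, "wz": 0}]'

```text
time_s: 7.72
tcp_pos: [0.54, 0.155, 0.089]
eef_rot: [-58.2, 89.9, 25.8]
contact_force: [-0.3, -0.0, 0.7]
gripper_width: 0.0156
```

```bash
python3 go.py 0.5398 0.1547 0.140 -6
```

```text
t 7.72 p [540. 155.  89.] F [-0.3 -0.   0.7] M [-0.01  0.09 -0.04] w 15.6 j6 -42.0 yawY 174.03 xax [ 9.e-04  4.e-04 -1.e+00]
delta tool mm [-50.99   0.16  -0.27]
a rotvec rad [-3.141e+00 -1.400e-03  8.000e-04] shares [-3.926e+01 -2.000e-02  1.000e-02]
b rotvec rad [0.0005 0.0005 0.0009] shares [0.01 0.01 0.01]
```

Emit:
arm_command --plan '[{"dx": -0.3, "dy": 0, "dz": 0, "wx": 0, "wy": 0, "wz": 0}, {"dx": -0.5, "dy": 0, "dz": 0, "wx": 0, "wy": 0, "wz": 0}, {"dx": -0.6, "dy": 0, "dz": 0, "wx": 0, "wy": 0, "wz": 0}, {"dx": -0.6, "dy": 0, "dz": 0, "wx": 0, "wy": 0, "wz": 0}, {"dx": -0.6, "dy": 0, "dz": 0, "wx": 0, "wy": 0, "wz": 0}, {"dx": -0.7, "dy": 0, "dz": 0, "wx": 0, "wy": 0, "wz": 0}, {"dx": -0.7, "dy": 0, "dz": 0, "wx": 0, "wy": 0, "wz": 0}, {"dx": -0.7, "dy": 0, "dz": 0, "wx": 0, "wy": 0, "wz": 0}, {"dx": -0.7, "dy": 0, "dz": 0, "wx": 0, "wy": 0, "wz": 0}, {"dx": 0, "dy": 0, "dz": 0, "wx": 0, "wy": 0, "wz": 0}]'

```text
time_s: 8.55
tcp_pos: [0.5393, 0.1542, 0.2073]
eef_rot: [-86.4, 90.0, -2.3]
contact_force: [0.7, -0.0, -1.4]
gripper_width: 0.016
```

```bash
python3 go.py 0.5595 -0.0488 0.182 -15.3
python3 - <<'E'
from h import *
for n in("side","top"):
    p,d=r.capture(n);cv2.imwrite(f"pics/{n}1.png",p[:,:,::-1]);np.save(f"{n}1.npy",d)
a=cv2.imread("pics/side1.png")[130:280,140:340];cv2.imwrite("pics/side1c.png",cv2.resize(a,(800,600),interpolation=cv2.INTER_CUBIC))
E
```

```text
t 8.55 p [539.3 154.2 207.3] F [ 0.7 -0.  -1.4] M [ 0.08 -0.1   0.  ] w 16.0 j6 -42.0 yawY 174.01 xax [ 6.e-04 -0.e+00 -1.e+00]
delta tool mm [  25.32  -41.26 -199.75]
a rotvec rad [-2.979e+00 -9.000e-04  1.000e-04] shares [-3.724e+01 -1.000e-02  0.000e+00]
b rotvec rad [1.626e-01 1.000e-04 6.000e-04] shares [2.03 0.   0.01]
```

View pics/side1c.png

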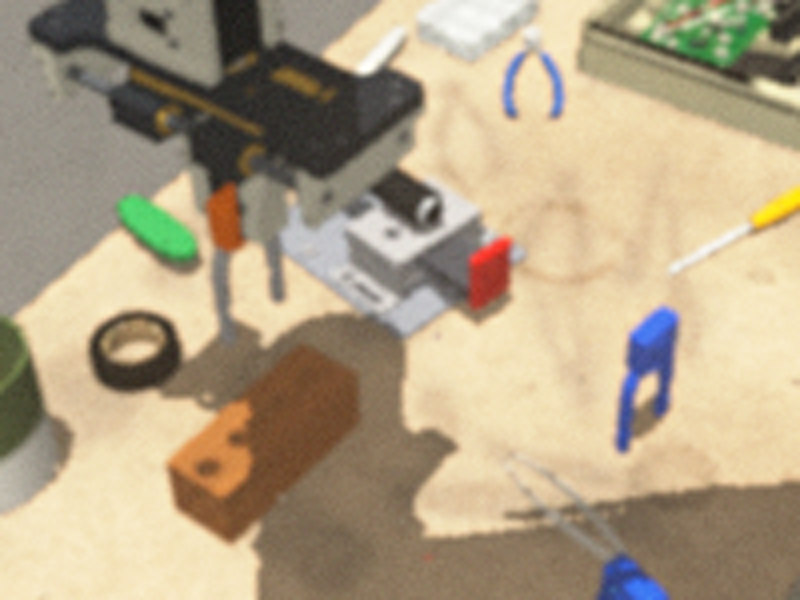

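Emit:
arm_command --plan '[{"dx": 0, "dy": -0.1, "dz": -0.5, "wx": 0, "wy": 0, "wz": 0}, {"dx": 0, "dy": -0.16, "dz": -0.8, "wx": 0, "wy": 0, "wz": 0}, {"dx": 0, "dy": -0.2, "dz": -1, "wx": 0, "wy": 0, "wz": 0}, {"dx": 0, "dy": -0.2, "dz": -1, "wx": 0, "wy": 0, "wz": 0}, {"dx": 0, "dy": -0.2, "dz": -1, "wx": 0, "wy": 0, "wz": 0}, {"dx": 0, "dy": -0.2, "dz": -1, "wx": 0, "wy": 0, "wz": 0}, {"dx": 0, "dy": -0.2, "dz": -1, "wx": 0, "wy": 0, "wz": 0}, {"dx": 0, "dy": -0.2, "dz": -1, "wx": 0, "wy": 0, "wz": 0}, {"dx": 0, "dy": -0.2, "dz": -0.8, "wx": 0, "wy": 0, "wz": 0}, {"dx": 0, "dy": -0.1, "dz": -0.4, "wx": 0, "wy": 0, "wz": 0}, {"dx": 0, "dy": 0, "dz": 0, "wx": 0.7, "wy": 0, "wz": 0}, {"dx": 0, "dy": 0, "dz": 0, "wx": 0.7, "wy": 0, "wz": 0}, {"dx": 0, "dy": 0, "dz": 0, "wx": 0.5, "wy": 0, "wz": 0}, {"dx": 0, "dy": 0, "dz": 0, "wx": 0, "wy": 0, "wz": 0}]'

```text
time_s: 9.82
tcp_pos: [0.5454, -0.0347, 0.1896]
eef_rot: [118.9, 88.3, -166.4]
contact_force: [-0.3, 0.1, -0.8]
gripper_width: 0.0158
```

```bash
python3 go.py 0.5595 -0.0488 0.171 -15.3
```

```text
t 9.82 p [545.4 -34.7 189.6] F [-0.3  0.1 -0.8] M [ 0.04 -0.04 -0.01] w 15.8 j6 -32.0 yawY 164.77 xax [-0.0288 -0.007  -0.9996]
delta tool mm [ 18.28 -17.8   -9.68]
a rotvec rad [-3.1399  0.0408 -0.0225] shares [-39.25   0.51  -0.28]
b rotvec rad [ 0.0013 -0.0143 -0.026 ] shares [ 0.02 -0.18 -0.32]
```

Emit:
arm_command --plan '[{"dx": 0.3, "dy": -0.45, "dz": -0.25, "wx": 0.02, "wy": -0.18, "wz": -0.32}, {"dx": 0.3, "dy": -0.4, "dz": -0.2, "wx": 0, "wy": 0, "wz": 0}, {"dx": 0.3, "dy": 0, "dz": 0, "wx": 0, "wy": 0, "wz": 0}, {"dx": 0, "dy": 0, "dz": 0, "wx": 0, "wy": 0, "wz": 0}, {"dx": 0, "dy": 0, "dz": 0, "wx": 0, "wy": 0, "wz": 0}]'

```text
time_s: 10.23
tcp_pos: [0.5583, -0.0489, 0.1678]
eef_rot: [111.4, 89.7, -173.6]
contact_force: [0.7, -0.2, -1.9]
gripper_width: 0.0156
```

```bash
python3 go.py 0.5595 -0.0488 0.171 -15.3
python3 - <<'E'
from h import *
P=[];D=[]
for i in range(4):
    p,d=r.capture("side");P.append(p.astype(float));D.append(d)
a=np.mean(P,0);np.save("sideP2.npy",a);np.save("sideD2.npy",np.median(D,0))
cv2.imwrite("pics/side2c.png",cv2.resize(a[120:220,190:290,::-1].astype(np.uint8),(600,600),interpolation=cv2.INTER_CUBIC))
E
```

```text
t 10.23 p [558.3 -48.9 167.8] F [ 0.7 -0.2 -1.9] M [-0.01  0.03  0.03] w 15.6 j6 -30.0 yawY 164.97 xax [-5.6e-03 -6.0e-04 -1.0e+00]
delta tool mm [-3.17 -1.09  0.38]
a rotvec rad [-3.1369  0.0082 -0.0032] shares [-39.21   0.1   -0.04]
b rotvec rad [ 0.0047 -0.0021 -0.0052] shares [ 0.06 -0.03 -0.07]
```

View pics/side2c.png

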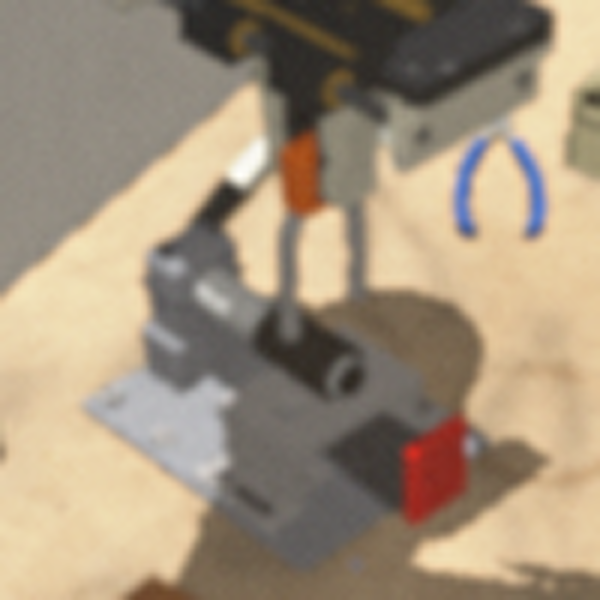

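```bash
cat > legs.py <<'E'
from h import *
from fit import box,loc,cylx
from scipy.optimize import minimize
from scipy.spatial.transform import Rotation as Ro
s=r.get_state();p=s['tcp_pos'];print(p)
yaw=np.radians(-15.1);z0=p[2]-.082
for sy in(.0205,-.0205):
    print(proj("side",[p[0]-np.sin(yaw)*sy,p[1]+np.cos(yaw)*sy,z0]))
# depth fit of the legs: lower 60mm
d=np.load("sideD2.npy");w=cloud("side",d)
m=(w[...,2]>z0+.005)&(w[...,2]<z0+.055);sub=np.zeros(m.shape,bool);sub[140:180,230:258]=1
q=w[m&sub&(d>0)];c,S=np.cos(yaw),np.sin(yaw)
l=(q[:,:2]-p[:2])@np.array([[c,-S],[S,c]]);
k=np.all(np.abs(l)<.04,1);l=l[k];print(len(l))
for sg in(1,-1):
    a=l[l[:,1]*sg>0];print(sg,len(a),np.median(a,0)*1000,a.std(0)*1000)
E
python3 legs.py
```

```text
[ 0.5586289  -0.04851644  0.16859414]
[[237.32883801 174.70952524]]
[[248.3449357  168.09784945]]
102
1 57 [-5.54431776 23.37891975] [2.36401111 2.06325915]
-1 45 [ -5.98731958 -18.29153237] [2.21624683 1.85768966]
```

```bash
python3 go.py 0.5610 -0.0486 0.135 -15.3
```

```text
t 10.43 p [558.6 -48.5 168.6] F [ 0.2  0.3 -2. ] M [ 0.03  0.07 -0.01] w 15.6 j6 -30.0 yawY 164.97 xax [-3.9e-03 -2.0e-04 -1.0e+00]
delta tool mm [33.58 -2.44  0.57]
a rotvec rad [-3.1369e+00  5.9000e-03 -1.9000e-03] shares [-3.921e+01  7.000e-02 -2.000e-02]
b rotvec rad [ 0.0047 -0.0012 -0.0038] shares [ 0.06 -0.02 -0.05]
```

Emit:
arm_command --plan '[{"dx": 0, "dy": -0.12, "dz": 0.03, "wx": 0.06, "wy": -0.02, "wz": -0.05}, {"dx": 0, "dy": 0, "dz": 0, "wx": 0, "wy": 0, "wz": 0}, {"dx": 0.2, "dy": 0, "dz": 0, "wx": 0, "wy": 0, "wz": 0}, {"dx": 0.2, "dy": 0, "dz": 0, "wx": 0, "wy": 0, "wz": 0}, {"dx": 0.2, "dy": 0, "dz": 0, "wx": 0, "wy": 0, "wz": 0}, {"dx": 0, "dy": 0, "dz": 0, "wx": 0, "wy": 0, "wz": 0}]'

```text
time_s: 10.93
tcp_pos: [0.5619, -0.0478, 0.1568]
eef_rot: [-57.0, 89.8, 17.7]
contact_force: [-0.7, 0.7, -1.1]
gripper_width: 0.0156
```

```bash
python3 go.py 0.5610 -0.0486 0.135 -15.3
```

```text
t 10.93 p [561.9 -47.8 156.8] F [-0.7  0.7 -1.1] M [-0.03  0.14 -0.02] w 15.6 j6 -30.0 yawY 164.73 xax [ 0.0031  0.001  -1.    ]
delta tool mm [21.77  0.67 -1.04]
a rotvec rad [-3.141e+00 -4.300e-03  2.800e-03] shares [-39.26  -0.05   0.04]
b rotvec rad [0.0005 0.0018 0.0028] shares [0.01 0.02 0.03]
```

Emit:
arm_command --plan '[{"dx": 0.1, "dy": 0.03, "dz": -0.05, "wx": 0.01, "wy": 0.02, "wz": 0.03}, {"dx": 0.2, "dy": 0, "dz": 0, "wx": 0, "wy": 0, "wz": 0}, {"dx": 0.2, "dy": 0, "dz": 0, "wx": 0, "wy": 0, "wz": 0}, {"dx": 0.2, "dy": 0, "dz": 0, "wx": 0, "wy": 0, "wz": 0}, {"dx": 0, "dy": 0, "dz": 0, "wx": 0, "wy": 0, "wz": 0}]'

```text
time_s: 11.35
tcp_pos: [0.5606, -0.0488, 0.1407]
eef_rot: [120.7, 89.9, -164.6]
contact_force: [-0.8, -0.5, -1.4]
gripper_width: 0.0157
```

```bash
python3 go.py 0.5610 -0.0486 0.126 -15.3;python3 go.py 0.5610 -0.0486 0.126 -15.3|head -1
```

```text
t 11.35 p [560.6 -48.8 140.7] F [-0.8 -0.5 -1.4] M [-0.01  0.12  0.06] w 15.7 j6 -30.0 yawY 164.68 xax [-9.e-04 -2.e-04 -1.e+00]
delta tool mm [14.73 -0.36  0.31]
a rotvec rad [ 3.1412e+00 -1.3000e-03  7.0000e-04] shares [ 3.927e+01 -2.000e-02  1.000e-02]
b rotvec rad [-0.0004 -0.0005 -0.0008] shares [-0.   -0.01 -0.01]
t 11.35 p [560.6 -48.8 140.7] F [-0.8 -0.5 -1.4] M [-0.01  0.12  0.06] w 15.7 j6 -30.0 yawY 164.68 xax [-9.e-04 -2.e-04 -1.e+00]
```

Emit:
arm_command --plan '[{"dx": 0.2, "dy": -0.02, "dz": 0.015, "wx": 0, "wy": 0, "wz": 0}, {"dx": 0.2, "dy": 0, "dz": 0, "wx": 0, "wy": 0, "wz": 0}, {"dx": 0.15, "dy": 0, "dz": 0, "wx": 0, "wy": 0, "wz": 0}, {"dx": 0.1, "dy": 0, "dz": 0, "wx": 0, "wy": 0, "wz": 0}, {"dx": 0, "dy": 0, "dz": 0, "wx": 0, "wy": 0, "wz": 0}]'

```text
time_s: 11.77
tcp_pos: [0.561, -0.0486, 0.126]
eef_rot: [121.4, 89.9, -164.0]
contact_force: [0.2, -0.2, -1.1]
gripper_width: 0.0156
```

```bash
python3 go.py 0.5610 -0.0486 0.122 -15.3
```

```text
t 11.77 p [561.  -48.6 126. ] F [ 0.2 -0.2 -1.1] M [0.02 0.11 0.01] w 15.6 j6 -30.0 yawY 164.68 xax [-1.4e-03 -4.0e-04 -1.0e+00]
delta tool mm [3.98 0.04 0.04]
a rotvec rad [ 3.1412e+00 -1.9000e-03  1.1000e-03] shares [ 3.926e+01 -2.000e-02  1.000e-02]
b rotvec rad [-0.0004 -0.0007 -0.0012] shares [-0.   -0.01 -0.01]
```

Emit:
arm_command --plan '[{"dx": 0.1, "dy": 0, "dz": 0, "wx": 0, "wy": 0, "wz": 0}, {"dx": 0.1, "dy": 0, "dz": 0, "wx": 0, "wy": 0, "wz": 0}, {"dx": 0.1, "dy": 0, "dz": 0, "wx": 0, "wy": 0, "wz": 0}]'

```text
time_s: 12.02
tcp_pos: [0.5614, -0.0486, 0.1199]
eef_rot: [142.8, 90.0, -142.5]
contact_force: [0.3, -0.5, -2.4]
gripper_width: 0.0157
```

```bash
python3 go.py 0.5610 -0.0486 0.122 -15.3
```

```text
t 12.02 p [561.4 -48.6 119.9] F [ 0.3 -0.5 -2.4] M [-0.01  0.04 -0.02] w 15.7 j6 -30.0 yawY 164.69 xax [-5.e-04 -4.e-04 -1.e+00]
delta tool mm [-2.06  0.42 -0.1 ]
a rotvec rad [ 3.1414e+00 -6.0000e-04  8.0000e-04] shares [ 3.927e+01 -1.000e-02  1.000e-02]
b rotvec rad [-0.0002 -0.0005 -0.0004] shares [-0.   -0.01 -0.  ]
```

Emit:
arm_command --plan '[{"dx": 0.1, "dy": 0, "dz": 0, "wx": 0, "wy": 0, "wz": 0}, {"dx": 0.1, "dy": 0, "dz": 0, "wx": 0, "wy": 0, "wz": 0}, {"dx": 0.1, "dy": 0, "dz": 0, "wx": 0, "wy": 0, "wz": 0}]'

```text
time_s: 12.27
tcp_pos: [0.5615, -0.0486, 0.1135]
eef_rot: [-174.4, 90.0, -99.7]
contact_force: [0.1, 0.1, -2.4]
gripper_width: 0.0158
```

```bash
python3 go.py 0.5610 -0.0486 0.122 -15.3
```

```text
t 12.27 p [561.5 -48.6 113.5] F [ 0.1  0.1 -2.4] M [0.03 0.04 0.01] w 15.8 j6 -30.0 yawY 164.69 xax [-1.e-04 -3.e-04 -1.e+00]
delta tool mm [-8.47  0.52 -0.15]
a rotvec rad [3.1414e+00 0.0000e+00 5.0000e-04] shares [3.927e+01 0.000e+00 1.000e-02]
b rotvec rad [-0.0002 -0.0003  0.    ] shares [-0. -0.  0.]
```

Emit:
arm_command --plan '[{"dx": 0.12, "dy": 0, "dz": 0, "wx": 0, "wy": 0, "wz": 0}, {"dx": 0.12, "dy": 0, "dz": 0, "wx": 0, "wy": 0, "wz": 0}, {"dx": 0.12, "dy": 0, "dz": 0, "wx": 0, "wy": 0, "wz": 0}, {"dx": 0.12, "dy": 0, "dz": 0, "wx": 0, "wy": 0, "wz": 0}, {"dx": 0.12, "dy": 0, "dz": 0, "wx": 0, "wy": 0, "wz": 0}, {"dx": 0.1, "dy": 0, "dz": 0, "wx": 0, "wy": 0, "wz": 0}]'

```text
time_s: 12.77
tcp_pos: [0.5614, -0.0487, 0.0979]
eef_rot: [149.7, 90.0, -135.6]
contact_force: [-0.2, -1.1, -1.1]
gripper_width: 0.0157
```

```bash
python3 go.py 0.5610 -0.0486 0.091 -15.3
```

```text
t 12.77 p [561.4 -48.7  97.9] F [-0.2 -1.1 -1.1] M [ 0.04  0.1  -0.02] w 15.7 j6 -30.0 yawY 164.69 xax [-4.e-04 -4.e-04 -1.e+00]
delta tool mm [ 6.9   0.38 -0.05]
a rotvec rad [ 3.1414e+00 -4.0000e-04  7.0000e-04] shares [ 3.927e+01 -1.000e-02  1.000e-02]
b rotvec rad [-0.0002 -0.0005 -0.0003] shares [-0.   -0.01 -0.  ]
```

Emit:
arm_command --plan '[{"dx": 0.08, "dy": 0, "dz": 0, "wx": 0, "wy": 0, "wz": 0}, {"dx": 0.08, "dy": 0, "dz": 0, "wx": 0, "wy": 0, "wz": 0}, {"dx": 0.06, "dy": 0, "dz": 0, "wx": 0, "wy": 0, "wz": 0}, {"dx": 0.05, "dy": 0, "dz": 0, "wx": 0, "wy": 0, "wz": 0}, {"dx": 0.05, "dy": 0, "dz": 0, "wx": 0, "wy": 0, "wz": 0}]'

```text
time_s: 13.18
tcp_pos: [0.5615, -0.0487, 0.0906]
eef_rot: [148.8, 90.0, -136.5]
contact_force: [-0.3, -0.3, 1.0]
gripper_width: 0.0161
```

```bash
python3 go.py 0.5610 -0.0486 0.091 -15.3
```

```text
t 13.18 p [561.5 -48.7  90.6] F [-0.3 -0.3  1. ] M [0.13 0.47 0.04] w 16.1 j6 -30.0 yawY 164.69 xax [-5.e-04 -5.e-04 -1.e+00]
delta tool mm [-0.44  0.46 -0.05]
a rotvec rad [ 3.1414e+00 -6.0000e-04  9.0000e-04] shares [ 3.927e+01 -1.000e-02  1.000e-02]
b rotvec rad [-0.0002 -0.0006 -0.0004] shares [-0.   -0.01 -0.  ]
```

Emit:
arm_command --plan '[{"dx": 0.06, "dy": 0, "dz": 0, "wx": 0, "wy": 0, "wz": 0}, {"dx": 0.06, "dy": 0, "dz": 0, "wx": 0, "wy": 0, "wz": 0}, {"dx": 0.04, "dy": 0, "dz": 0, "wx": 0, "wy": 0, "wz": 0}]'

```text
time_s: 13.43
tcp_pos: [0.5615, -0.0487, 0.0889]
eef_rot: [-172.1, 90.0, -97.3]
contact_force: [-3.9, 1.3, 9.0]
gripper_width: 0.0157
```

```bash
python3 go.py 0.5610 -0.0486 0.091 -15.3
```

```text
t 13.43 p [561.5 -48.7  88.9] F [-3.9  1.3  9. ] M [ 0.48  1.65 -0.04] w 15.7 j6 -30.0 yawY 164.73 xax [-1.e-04 -9.e-04 -1.e+00]
delta tool mm [-2.15  0.47 -0.06]
a rotvec rad [-3.141e+00 -2.000e-04 -1.400e-03] shares [-3.926e+01 -0.000e+00 -2.000e-02]
b rotvec rad [ 0.0005 -0.0009  0.0001] shares [ 0.01 -0.01  0.  ]
```

Emit:
arm_command --plan '[{"dx": 0, "dy": 0, "dz": 0, "wx": 0, "wy": 0, "wz": 0}, {"dx": 0, "dy": 0, "dz": 0, "wx": 0, "wy": 0, "wz": 0}, {"dx": 0, "dy": 0, "dz": 0, "wx": 0, "wy": 0, "wz": 0}, {"dx": 0, "dy": 0, "dz": 0, "wx": 0, "wy": 0, "wz": 0}, {"dx": 0, "dy": 0, "dz": 0, "wx": 0, "wy": 0, "wz": 0}]' --fingers 0.1

```text
time_s: 13.85
tcp_pos: [0.5627, -0.0485, 0.0898]
eef_rot: [-85.0, 89.8, -10.3]
contact_force: [0.6, 0.5, -0.8]
gripper_width: 0.0381
```

```bash
python3 go.py 0.5610 -0.0486 0.170 -15.3
```

```text
t 13.85 p [562.7 -48.5  89.8] F [ 0.6  0.5 -0.8] M [-0.    0.02 -0.  ] w 38.1 j6 -30.0 yawY 164.76 xax [ 3.e-03 -5.e-04 -1.e+00]
delta tool mm [-80.19   1.38  -0.52]
a rotvec rad [-3.1405e+00 -4.7000e-03  4.0000e-04] shares [-3.926e+01 -6.000e-02  1.000e-02]
b rotvec rad [0.0011 0.0003 0.003 ] shares [0.01 0.   0.04]
```

Emit:
arm_command --plan '[{"dx": -0.3, "dy": 0.04, "dz": 0, "wx": 0, "wy": 0, "wz": 0.04}, {"dx": -0.5, "dy": 0, "dz": 0, "wx": 0, "wy": 0, "wz": 0}, {"dx": -0.8, "dy": 0, "dz": 0, "wx": 0, "wy": 0, "wz": 0}, {"dx": -0.8, "dy": 0, "dz": 0, "wx": 0, "wy": 0, "wz": 0}, {"dx": -0.8, "dy": 0, "dz": 0, "wx": 0, "wy": 0, "wz": 0}, {"dx": -0.8, "dy": 0, "dz": 0, "wx": 0, "wy": 0, "wz": 0}, {"dx": -0.8, "dy": 0, "dz": 0, "wx": 0, "wy": 0, "wz": 0}, {"dx": -0.4, "dy": 0, "dz": 0, "wx": 0, "wy": 0, "wz": 0}, {"dx": 0, "dy": 0, "dz": 0, "wx": 0, "wy": 0, "wz": 0}]'

```text
time_s: 14.6
tcp_pos: [0.5619, -0.0487, 0.204]
eef_rot: [-104.3, 90.0, -29.5]
contact_force: [0.4, -0.3, -0.9]
gripper_width: 0.0393
```

```bash
python3 go.py 0.5610 -0.0486 0.170 -15.3
python3 - <<'E'
from h import *
for n in("side","top"):
    D=[];P=[]
    for i in range(3):
        p,d=r.capture(n);P.append(p.astype(float));D.append(d)
    np.save(f"{n}D3.npy",np.median(D,0));a=np.mean(P,0)[...,::-1].astype(np.uint8);cv2.imwrite(f"pics/{n}3.png",a)
    b=a[120:220,190:290] if n=="side" else a[110:210,230:330]
    cv2.imwrite(f"pics/{n}3c.png",cv2.resize(b,(500,500),interpolation=cv2.INTER_CUBIC))
a=np.hstack([cv2.imread(f"pics/{n}3c.png") for n in("side","top")]);cv2.imwrite("pics/both3.png",cv2.resize(a,(800,400)))
E
```

```text
t 14.6 p [561.9 -48.7 204. ] F [ 0.4 -0.3 -0.9] M [0.03 0.03 0.01] w 39.3 j6 -30.0 yawY 164.77 xax [ 2.e-04 -1.e-04 -1.e+00]
delta tool mm [33.96  0.87 -0.09]
a rotvec rad [-3.1404e+00 -3.0000e-04 -1.0000e-04] shares [-39.26  -0.    -0.  ]
b rotvec rad [ 0.0012 -0.      0.0002] shares [ 0.01 -0.    0.  ]
```

View pics/both3.png

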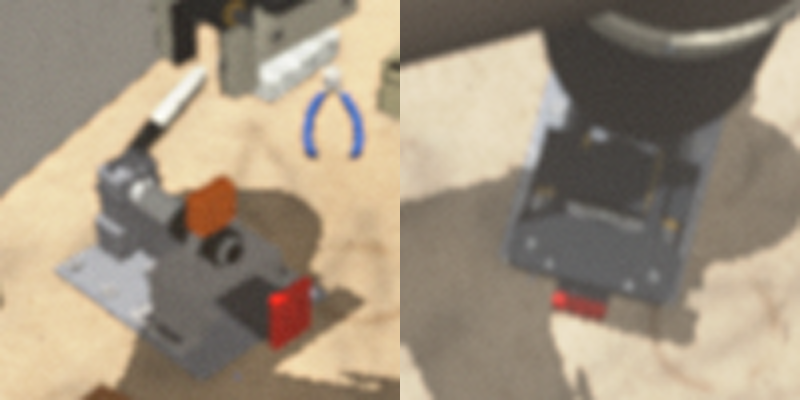

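Emit:
arm_command --plan '[{"dx": 0, "dy": 0.5, "dz": 0, "wx": 0, "wy": 0, "wz": 0}, {"dx": 0, "dy": 0.9, "dz": 0, "wx": 0, "wy": 0, "wz": 0}, {"dx": 0, "dy": 0.9, "dz": 0, "wx": 0, "wy": 0, "wz": 0}, {"dx": 0, "dy": 0.9, "dz": 0, "wx": 0, "wy": 0, "wz": 0}, {"dx": 0, "dy": 0.9, "dz": 0, "wx": -0.5, "wy": 0, "wz": 0}, {"dx": 0, "dy": 0.3, "dz": 0, "wx": -1, "wy": 0, "wz": 0}, {"dx": 0, "dy": 0, "dz": 0, "wx": -1, "wy": 0, "wz": 0}, {"dx": 0, "dy": 0, "dz": 0, "wx": -1, "wy": 0, "wz": 0}, {"dx": 0, "dy": 0, "dz": 0, "wx": -1, "wy": 0, "wz": 0}, {"dx": 0, "dy": 0, "dz": 0, "wx": -1, "wy": 0, "wz": 0}, {"dx": 0, "dy": 0, "dz": 0, "wx": -1, "wy": 0, "wz": 0}, {"dx": 0, "dy": 0, "dz": 0, "wx": -1, "wy": 0, "wz": 0}, {"dx": 0, "dy": 0, "dz": 0, "wx": -1, "wy": 0, "wz": 0}, {"dx": 0, "dy": 0, "dz": 0, "wx": -1, "wy": 0, "wz": 0}, {"dx": 0, "dy": 0, "dz": 0, "wx": -1, "wy": 0, "wz": 0}, {"dx": 0, "dy": 0, "dz": 0, "wx": -1, "wy": 0, "wz": 0}, {"dx": 0, "dy": 0, "dz": 0, "wx": -1, "wy": 0, "wz": 0}, {"dx": 0, "dy": 0, "dz": 0, "wx": -1, "wy": 0, "wz": 0}, {"dx": 0, "dy": 0, "dz": 0, "wx": -1, "wy": 0, "wz": 0}, {"dx": 0, "dy": 0, "dz": 0, "wx": -1, "wy": 0, "wz": 0}]' --fingers 1 --force 30

```text
time_s: 16.57
tcp_pos: [0.4532, -0.0264, 0.1863]
eef_rot: [42.6, 88.1, -168.4]
contact_force: [0.3, 0.3, 0.6]
gripper_width: 0.0004
```

```bash
python3 go.py 0.4649 -0.0223 0.12 74.7
python3 - <<'E'
from h import *
p,d=r.capture("side");cv2.imwrite("pics/side4.png",cv2.resize(p[100:250,150:350,::-1],(800,600),interpolation=cv2.INTER_CUBIC))
w=cloud("side",d);hsv=cv2.cvtColor(p,cv2.COLOR_RGB2HSV);H,S,V=cv2.split(hsv)
m=(H>4)&(H<16)&(S>150);m[:, :225]=0;m[:150]=0;m[185:]=0;m[:,255:]=0
q=w[m];print(m.sum(),np.percentile(q,[2,50,98],axis=0))
E
```

```text
t 16.57 p [453.2 -26.4 186.3] F [0.3 0.3 0.6] M [0.   0.06 0.  ] w 0.4 j6 38.0 yawY -120.98 xax [-0.0329 -0.0067 -0.9994]
delta tool mm [ 65.84 -11.04  -9.51]
a rotvec rad [ 2.8673 -0.0277 -0.0399] shares [35.84 -0.35 -0.5 ]
b rotvec rad [-0.2739  0.0277 -0.0192] shares [-3.42  0.35 -0.24]
127 [[nan nan nan]
 [nan nan nan]
 [nan nan nan]]
```

View pics/side4.png

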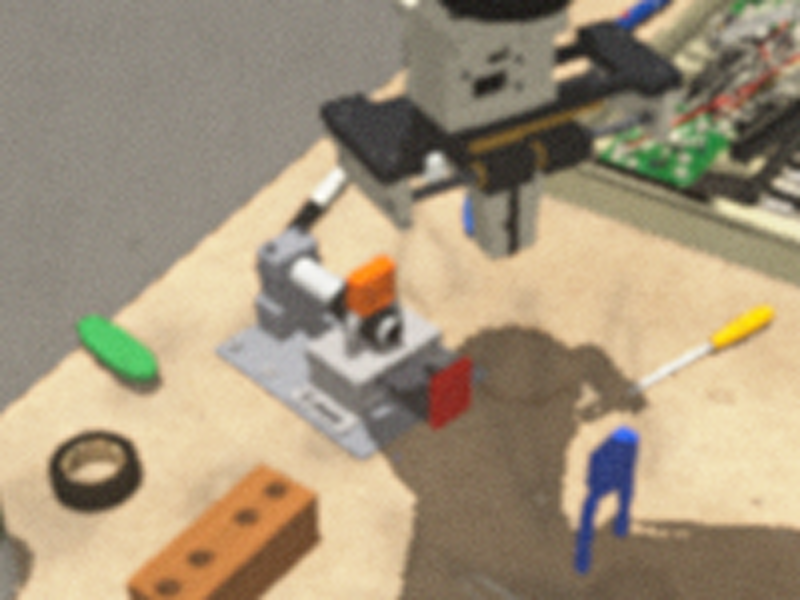

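Emit:
arm_command --plan '[{"dx": 0, "dy": 0, "dz": 0, "wx": -0.9, "wy": 0.35, "wz": -0.24}, {"dx": 0, "dy": 0, "dz": 0, "wx": -0.9, "wy": 0, "wz": 0}, {"dx": 0, "dy": 0, "dz": 0, "wx": -0.9, "wy": 0, "wz": 0}, {"dx": 0, "dy": 0, "dz": 0, "wx": -0.6, "wy": 0, "wz": 0}, {"dx": 0, "dy": 0, "dz": 0, "wx": 0, "wy": 0, "wz": 0}]'

```text
time_s: 17.03
tcp_pos: [0.4496, -0.0268, 0.1836]
eef_rot: [73.8, 89.7, -121.5]
contact_force: [-0.9, 0.5, -0.0]
gripper_width: 0.0004
```

```bash
python3 go.py 0.4649 -0.0223 0.09 74.7
python3 - <<'E'
from h import *
p,d=r.capture("side")
w=cloud("side",d);hsv=cv2.cvtColor(p,cv2.COLOR_RGB2HSV);H,S,V=cv2.split(hsv)
m=(H>4)&(H<16)&(S>150);m[:, :225]=0;m[:150]=0;m[185:]=0;m[:,255:]=0
q=w[m];print(m.sum(),np.nanpercentile(q,[2,50,98],axis=0))
E
```

```text
t 17.03 p [449.6 -26.8 183.6] F [-0.9  0.5 -0. ] M [-0.05  0.17 -0.03] w 0.4 j6 53.0 yawY -105.34 xax [-0.0027 -0.0044 -1.    ]
delta tool mm [ 93.53  -8.79 -13.68]
a rotvec rad [ 3.1409e+00 -7.7000e-03 -2.2000e-03] shares [ 3.926e+01 -1.000e-01 -3.000e-02]
b rotvec rad [-0.0007  0.0014 -0.0049] shares [-0.01  0.02 -0.06]
125 [[ 0.54841131 -0.05934877  0.07028778]
 [ 0.55433826 -0.04145701  0.09272889]
 [ 0.573098   -0.02874723  0.10515667]]
```

Emit:
arm_command --plan '[{"dx": 0.3, "dy": -0.44, "dz": -0.15, "wx": 0, "wy": 0.02, "wz": -0.06}, {"dx": 0.8, "dy": 0, "dz": 0, "wx": 0, "wy": 0, "wz": 0}, {"dx": 0.9, "dy": 0, "dz": 0, "wx": 0, "wy": 0, "wz": 0}, {"dx": 0.9, "dy": 0, "dz": 0, "wx": 0, "wy": 0, "wz": 0}, {"dx": 0.9, "dy": 0, "dz": 0, "wx": 0, "wy": 0, "wz": 0}, {"dx": 0.5, "dy": 0, "dz": 0, "wx": 0, "wy": 0, "wz": 0}, {"dx": 0, "dy": 0, "dz": 0, "wx": 0, "wy": 0, "wz": 0}]'

```text
time_s: 17.67
tcp_pos: [0.4569, -0.0159, 0.0923]
eef_rot: [-129.9, 89.8, 33.5]
contact_force: [-0.0, -0.0, -1.0]
gripper_width: 0.0001
```

```bash
python3 go.py 0.4649 -0.0223 0.053 74.7
```

```text
t 17.67 p [456.9 -15.9  92.3] F [-0. -0. -1.] M [-0.13  0.2  -0.04] w 0.1 j6 51.0 yawY -106.59 xax [ 0.0036  0.0024 -1.    ]
delta tool mm [39.27  3.98 -9.37]
a rotvec rad [3.1191 0.0052 0.0044] shares [38.99  0.06  0.06]
b rotvec rad [-0.0224 -0.0028  0.0033] shares [-0.28 -0.04  0.04]
```

Emit:
arm_command --plan '[{"dx": 0.6, "dy": 0.2, "dz": 0, "wx": -0.28, "wy": -0.04, "wz": 0.04}, {"dx": 0.7, "dy": 0, "dz": 0, "wx": 0, "wy": 0, "wz": 0}, {"dx": 0.4, "dy": 0, "dz": 0, "wx": 0, "wy": 0, "wz": 0}, {"dx": 0.1, "dy": 0, "dz": 0, "wx": 0, "wy": 0, "wz": 0}, {"dx": 0, "dy": 0, "dz": 0, "wx": 0, "wy": 0, "wz": 0}]'

```text
time_s: 18.08
tcp_pos: [0.4572, -0.0183, 0.0549]
eef_rot: [31.6, 90.0, -164.1]
contact_force: [-0.2, -1.2, -0.3]
gripper_width: 0.0002
```

```bash
python3 go.py 0.4649 -0.0223 0.053 74.7
python3 - <<'E'
from h import *
p,d=r.capture("side");cv2.imwrite("pics/side5.png",cv2.resize(p[130:230,210:330,::-1],(720,600),interpolation=cv2.INTER_CUBIC))
E
```

```text
t 18.08 p [457.2 -18.3  54.9] F [-0.2 -1.2 -0.3] M [-0.04  0.17  0.01] w 0.2 j6 52.0 yawY -105.62 xax [-5.e-04 -2.e-04 -1.e+00]
delta tool mm [ 1.85  1.73 -8.51]
a rotvec rad [ 3.136e+00 -5.000e-04 -7.000e-04] shares [ 3.92e+01 -1.00e-02 -1.00e-02]
b rotvec rad [-0.0056  0.0005 -0.0003] shares [-0.07  0.01 -0.  ]
```

View pics/side5.png

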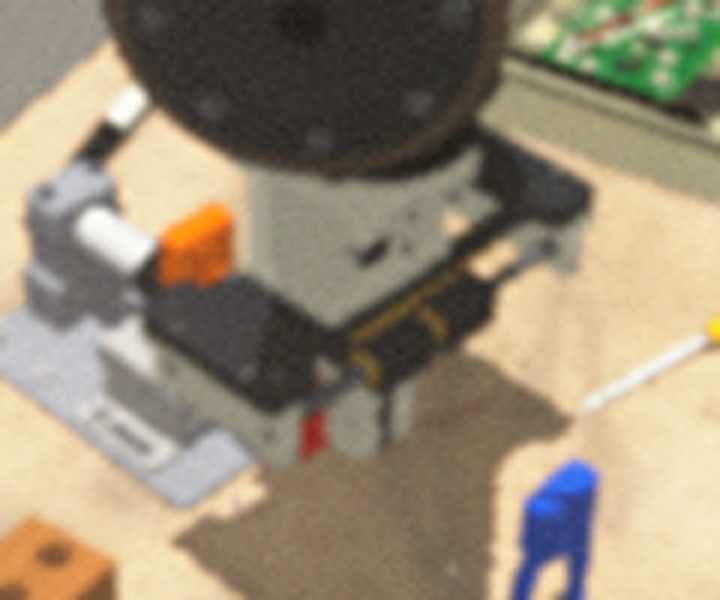

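Emit:
arm_command --plan '[{"dx": 0.05, "dy": 0.08, "dz": -0.2, "wx": -0.07, "wy": 0, "wz": 0}, {"dx": 0, "dy": 0, "dz": -0.2, "wx": 0, "wy": 0, "wz": 0}, {"dx": 0, "dy": 0, "dz": -0.15, "wx": 0, "wy": 0, "wz": 0}, {"dx": 0, "dy": 0, "dz": -0.1, "wx": 0, "wy": 0, "wz": 0}, {"dx": 0, "dy": 0, "dz": -0.1, "wx": 0, "wy": 0, "wz": 0}]'

```text
time_s: 18.55
tcp_pos: [0.4745, -0.0236, 0.0568]
eef_rot: [-147.3, 89.7, 17.5]
contact_force: [-1.4, 0.5, -1.5]
gripper_width: 0.0006
```

```bash
python3 go.py 0.4649 -0.0223 0.053 74.7
```

```text
t 18.55 p [474.5 -23.6  56.8] F [-1.4  0.5 -1.5] M [0.31 1.01 0.  ] w 0.6 j6 54.0 yawY -105.26 xax [ 0.0044  0.0014 -1.    ]
delta tool mm [3.72 1.27 9.63]
a rotvec rad [-3.1409 -0.0039 -0.0061] shares [-39.26  -0.05  -0.08]
b rotvec rad [ 0.0007 -0.0039  0.0025] shares [ 0.01 -0.05  0.03]
```

Emit:
arm_command --plan '[{"dx": 0.1, "dy": 0.05, "dz": -0.1, "wx": 0, "wy": -0.05, "wz": 0.03}, {"dx": 0.05, "dy": 0, "dz": -0.1, "wx": 0, "wy": 0, "wz": 0}, {"dx": 0, "dy": 0, "dz": -0.1, "wx": 0, "wy": 0, "wz": 0}, {"dx": 0, "dy": 0, "dz": -0.1, "wx": 0, "wy": 0, "wz": 0}]'

```text
time_s: 18.88
tcp_pos: [0.4817, -0.0271, 0.0536]
eef_rot: [9.0, 89.9, 173.7]
contact_force: [-2.2, 0.6, 1.4]
gripper_width: 0.0004
```

```bash
python3 go.py 0.4649 -0.0223 0.053 74.7
```

```text
t 18.88 p [481.7 -27.1  53.6] F [-2.2  0.6  1.4] M [0.46 0.81 0.03] w 0.4 j6 55.0 yawY -105.32 xax [-2.2e-03  2.0e-04 -1.0e+00]
delta tool mm [ 0.62 -0.23 17.48]
a rotvec rad [ 3.1413e+00 -5.0000e-04 -3.4000e-03] shares [ 3.927e+01 -1.000e-02 -4.000e-02]
b rotvec rad [-0.0003  0.0022 -0.0003] shares [-0.    0.03 -0.  ]
```

Emit:
arm_command --plan '[{"dx": 0, "dy": 0, "dz": -0.1, "wx": 0, "wy": 0.03, "wz": 0}, {"dx": 0, "dy": 0, "dz": -0.1, "wx": 0, "wy": 0, "wz": 0}, {"dx": 0, "dy": 0, "dz": -0.1, "wx": 0, "wy": 0, "wz": 0}, {"dx": 0, "dy": 0, "dz": -0.1, "wx": 0, "wy": 0, "wz": 0}]'

```text
time_s: 19.22
tcp_pos: [0.4897, -0.0295, 0.0534]
eef_rot: [62.2, 89.9, -133.1]
contact_force: [-3.1, 1.5, 1.9]
gripper_width: 0.0005
```

```bash
python3 go.py 0.4649 -0.0223 0.053 74.7
```

```text
t 19.22 p [489.7 -29.5  53.4] F [-3.1  1.5  1.9] M [0.61 1.01 0.08] w 0.5 j6 55.0 yawY -105.32 xax [-6.e-04 -6.e-04 -1.e+00]
delta tool mm [ 0.4  -0.34 25.83]
a rotvec rad [ 3.1413e+00 -1.2000e-03 -6.0000e-04] shares [ 3.927e+01 -2.000e-02 -1.000e-02]
b rotvec rad [-0.0003  0.0004 -0.0008] shares [-0.    0.01 -0.01]
```

Emit:
arm_command --plan '[{"dx": 0, "dy": 0, "dz": -0.1, "wx": 0, "wy": 0, "wz": 0}, {"dx": 0, "dy": 0, "dz": -0.1, "wx": 0, "wy": 0, "wz": 0}, {"dx": 0, "dy": 0, "dz": -0.1, "wx": 0, "wy": 0, "wz": 0}]'

```text
time_s: 19.47
tcp_pos: [0.4951, -0.0311, 0.0533]
eef_rot: [29.3, 89.9, -166.0]
contact_force: [-5.3, 4.4, 2.4]
gripper_width: 0.0003
```

```bash
python3 go.py 0.4649 -0.0223 0.053 74.7
```

```text
t 19.47 p [495.1 -31.1  53.3] F [-5.3  4.4  2.4] M [1.3  1.94 0.03] w 0.3 j6 56.0 yawY -105.33 xax [-2.3e-03 -6.0e-04 -1.0e+00]
delta tool mm [ 0.34 -0.51 31.47]
a rotvec rad [ 3.1411e+00 -1.8000e-03 -3.3000e-03] shares [ 3.926e+01 -2.000e-02 -4.000e-02]
b rotvec rad [-0.0005  0.0021 -0.0012] shares [-0.01  0.03 -0.01]
```

Emit:
arm_command --plan '[{"dx": 0, "dy": 0, "dz": -0.1, "wx": 0, "wy": 0.03, "wz": 0}, {"dx": 0, "dy": 0, "dz": -0.1, "wx": 0, "wy": 0, "wz": 0}]'

```text
time_s: 19.63
tcp_pos: [0.4977, -0.0321, 0.053]
eef_rot: [35.1, 89.8, -160.2]
contact_force: [-13.6, 9.7, 11.0]
gripper_width: 0.0006
```

```bash
python3 go.py 0.4649 -0.0223 0.053 74.7
```

```text
t 19.63 p [497.7 -32.1  53. ] F [-13.6   9.7  11. ] M [3.39 4.93 0.08] w 0.6 j6 56.0 yawY -105.36 xax [-0.0029 -0.001  -1.    ]
delta tool mm [ 0.07 -0.75 34.2 ]
a rotvec rad [ 3.1405e+00 -2.8000e-03 -3.9000e-03] shares [ 3.926e+01 -3.000e-02 -5.000e-02]
b rotvec rad [-0.0011  0.0025 -0.0018] shares [-0.01  0.03 -0.02]
```

Emit:
arm_command --plan '[{"dx": 0, "dy": 0, "dz": -0.05, "wx": 0, "wy": 0, "wz": 0}, {"dx": 0, "dy": 0, "dz": -0.05, "wx": 0, "wy": 0, "wz": 0}]'

```text
time_s: 19.8
tcp_pos: [0.4975, -0.0325, 0.0525]
eef_rot: [21.7, 89.6, -173.7]
contact_force: [-6.2, 5.2, 5.9]
gripper_width: 0.0003
```

```bash
python3 go.py 0.4649 -0.0223 0.053 74.7
```

```text
t 19.8 p [497.5 -32.5  52.5] F [-6.2  5.2  5.9] M [1.77 2.43 0.08] w 0.3 j6 56.0 yawY -105.4 xax [-7.1e-03 -8.0e-04 -1.0e+00]
delta tool mm [-0.25 -1.14 34.12]
a rotvec rad [ 3.1397 -0.0042 -0.0105] shares [39.25 -0.05 -0.13]
b rotvec rad [-0.0018  0.0067 -0.0026] shares [-0.02  0.08 -0.03]
```

Emit:
arm_command --plan '[{"dx": 0, "dy": 0, "dz": -0.1, "wx": 0, "wy": 0.08, "wz": -0.03}, {"dx": 0, "dy": 0, "dz": -0.11, "wx": 0, "wy": 0, "wz": 0}]'

```text
time_s: 19.97
tcp_pos: [0.4973, -0.0332, 0.0517]
eef_rot: [14.0, 89.6, 178.5]
contact_force: [-12.1, 8.8, 9.6]
gripper_width: 0.0006
```

```bash
python3 go.py 0.4649 -0.0223 0.053 74.7
python3 - <<'E'
from h import *
p,d=r.capture("side");cv2.imwrite("pics/side6.png",cv2.resize(p[130:230,210:330,::-1],(720,600),interpolation=cv2.INTER_CUBIC))
E
```

```text
t 19.97 p [497.3 -33.2  51.7] F [-12.1   8.8   9.6] M [3.22 4.37 0.13] w 0.6 j6 56.0 yawY -105.48 xax [-7.8e-03  2.0e-04 -1.0e+00]
delta tool mm [-1.   -1.9  34.17]
a rotvec rad [ 3.1385e+00 -2.9000e-03 -1.1900e-02] shares [39.23 -0.04 -0.15]
b rotvec rad [-0.0031  0.0076 -0.0019] shares [-0.04  0.09 -0.02]
```

View pics/side6.png

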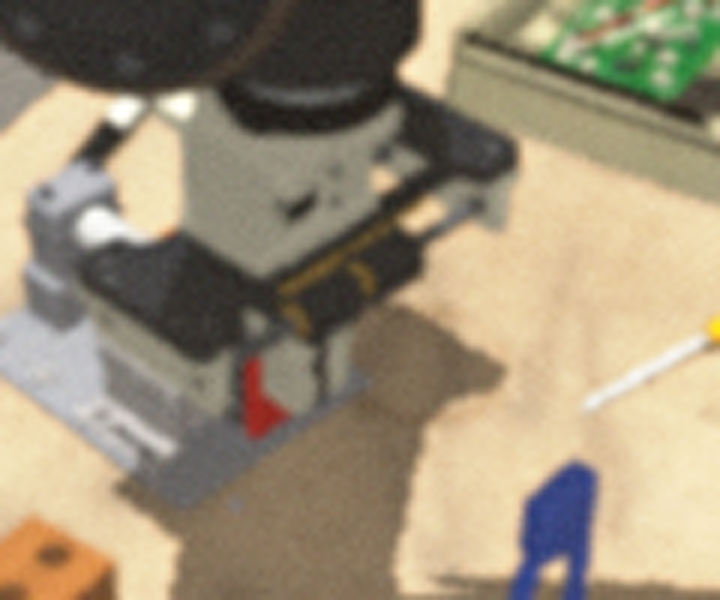

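Emit:
arm_command --plan '[{"dx": 0, "dy": 0, "dz": 0.2, "wx": 0, "wy": 0, "wz": 0}, {"dx": 0, "dy": 0, "dz": 0.5, "wx": 0, "wy": 0, "wz": 0}, {"dx": 0, "dy": 0, "dz": 0.8, "wx": 0, "wy": 0, "wz": 0}, {"dx": 0, "dy": 0, "dz": 0.5, "wx": 0, "wy": 0, "wz": 0}, {"dx": -0.6, "dy": 0, "dz": 0, "wx": 0, "wy": 0, "wz": 0}, {"dx": -1, "dy": 0, "dz": 0, "wx": 0, "wy": 0, "wz": 0}, {"dx": -1, "dy": 0, "dz": 0, "wx": 0, "wy": 0, "wz": 0}, {"dx": -1, "dy": 0, "dz": 0, "wx": 0, "wy": 0, "wz": 0}, {"dx": -1, "dy": 0, "dz": 0, "wx": 0, "wy": 0, "wz": 0}, {"dx": -1, "dy": 0, "dz": 0, "wx": 0, "wy": 0, "wz": 0}, {"dx": -1, "dy": 0.5, "dz": 0, "wx": 0, "wy": 0, "wz": 0}, {"dx": -1, "dy": 1, "dz": 0, "wx": 0, "wy": 0, "wz": 0}, {"dx": 0, "dy": 1, "dz": 0, "wx": 0, "wy": 0, "wz": 0}, {"dx": 0, "dy": 1, "dz": 0, "wx": 0, "wy": 0, "wz": 0}, {"dx": 0, "dy": 1, "dz": 0, "wx": 0, "wy": 0, "wz": 0}, {"dx": 0, "dy": 1, "dz": 0, "wx": 0, "wy": 0, "wz": 0}, {"dx": 0, "dy": 1, "dz": 0, "wx": 0, "wy": 0, "wz": 0}, {"dx": 0, "dy": 1, "dz": 0, "wx": 0, "wy": 0, "wz": 0}]'

```text
time_s: 21.52
tcp_pos: [0.4163, -0.1695, 0.2148]
eef_rot: [-177.6, 89.4, -12.6]
contact_force: [-0.1, 0.4, 0.4]
gripper_width: 0.0006
```

```bash
python3 go.py
python3 - <<'E'
from h import *
ims=[]
for n in("side","top"):
    D=[];P=[]
    for i in range(8):
        p,d=r.capture(n);P.append(p.astype(float));D.append(d)
    D=np.array(D);D[D<=0]=np.nan
    np.save(f"{n}A.npy",np.nanmedian(D,0));a=np.mean(P,0)[...,::-1].astype(np.uint8);cv2.imwrite(f"pics/{n}7.png",a)
    b=a[130:220,200:290] if n=="side" else a[110:200,240:330]
    ims.append(cv2.resize(b,(400,400),interpolation=cv2.INTER_CUBIC))
cv2.imwrite("pics/both7.png",np.hstack(ims))
import fit
def mount2(o,d,p):
    O,D=fit.loc(o,d,*p[:3]);u=p[3]-.0;z=p[6]
    t=fit.mount(o,d,p[:6]);
    return np.minimum.reduce([t,fit.box(O,D,[[u-.008,u+.008],[-.018,.018],[z-.032,z]]),fit.box(O,D,[[u-.005,u+.005],[-.0255,.0255],[.03,z-.03]])])
W={"top":(252,112,318,198),"side":(200,150,275,220)}
for n in W:
    p,c=fit.run(n,mount2,W[n],[.567,-.051,-.267,-.008,-.062,0,.105],[.004,.004,.02,.004,.01,.002,.003]);print(n,np.round(p*1000,2),c)
E
```

```text
t 21.52 p [ 416.3 -169.5  214.8] F [-0.1  0.4  0.4] M [-0.07  0.09 -0.01] w 0.6 j6 72.0 yawY -104.94 xax [ 0.01   -0.0022 -0.9999]
top [ 5.6814e+02 -5.1670e+01 -2.6421e+02 -7.9100e+00 -6.2250e+01  3.8000e-01
  1.0353e+02] 6.498078925619908
side [ 566.42  -50.28 -260.7    -7.95  -62.48   -0.77  101.15] 1.7406810037402551
```

View pics/both7.png

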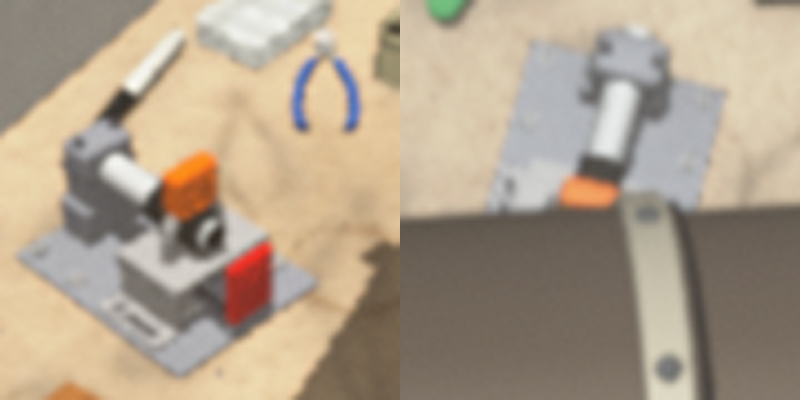

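Emit:
arm_command --plan '[{"dx": 0, "dy": 1, "dz": -0.3, "wx": 0, "wy": 0, "wz": 0}, {"dx": 0, "dy": 1, "dz": -0.3, "wx": 0, "wy": 0, "wz": 0}, {"dx": 0, "dy": 1, "dz": -0.3, "wx": 0, "wy": 0, "wz": 0}, {"dx": 0, "dy": 1, "dz": 0, "wx": 0, "wy": 0, "wz": 0}, {"dx": 0, "dy": 1, "dz": 0, "wx": 0, "wy": 0, "wz": 0}, {"dx": 0, "dy": 1, "dz": 0, "wx": 0, "wy": 0, "wz": 0}, {"dx": 0, "dy": 1, "dz": 0, "wx": 0, "wy": 0, "wz": 0}, {"dx": 0, "dy": 1, "dz": 0, "wx": 0, "wy": 0, "wz": 0}, {"dx": 0, "dy": 1, "dz": 0, "wx": 0, "wy": 0, "wz": 0}, {"dx": 0, "dy": 1, "dz": 0, "wx": 0, "wy": 0, "wz": 0}, {"dx": 0, "dy": 1, "dz": 0, "wx": 0, "wy": 0, "wz": 0}]'

```text
time_s: 23.23
tcp_pos: [0.3778, -0.393, 0.2147]
eef_rot: [-175.1, 89.4, -9.6]
contact_force: [-0.3, 1.4, 0.4]
gripper_width: 0.0002
```

```bash
python3 go.py
python3 - <<'E'
from h import *
ims=[]
for n in("side","top"):
    D=[];P=[]
    for i in range(8):
        p,d=r.capture(n);P.append(p.astype(float));D.append(d)
    D=np.array(D);D[D<=0]=np.nan
    np.save(f"{n}A.npy",np.nanmedian(D,0));a=np.mean(P,0)[...,::-1].astype(np.uint8);cv2.imwrite(f"pics/{n}8.png",a)
    b=a[130:220,200:290] if n=="side" else a[110:200,240:330]
    ims.append(cv2.resize(b,(400,400),interpolation=cv2.INTER_CUBIC))
cv2.imwrite("pics/both8.png",np.hstack(ims))
import fit
def mount2(o,d,p):
    O,D=fit.loc(o,d,*p[:3]);u=p[3]-.0;z=p[6]
    t=fit.mount(o,d,p[:6]);
    return np.minimum.reduce([t,fit.box(O,D,[[u-.008,u+.008],[-.018,.018],[z-.032,z]]),fit.box(O,D,[[u-.005,u+.005],[-.0255,.0255],[.03,z-.03]])])
W={"top":(252,112,318,198),"side":(200,150,275,220)}
for n in W:
    p,c=fit.run(n,mount2,W[n],[.567,-.051,-.267,-.008,-.062,0,.105],[.004,.004,.02,.004,.01,.002,.003]);print(n,np.round(p*1000,2),c)
E
```

```text
t 23.23 p [ 377.8 -393.   214.7] F [-0.3  1.4  0.4] M [-0.06  0.13  0.  ] w 0.2 j6 101.0 yawY -104.56 xax [ 0.0101 -0.0017 -0.9999]
top [ 5.6830e+02 -5.1650e+01 -2.6693e+02 -7.5200e+00 -6.2140e+01  4.0000e-01
  1.0276e+02] 1.3166831998986495
side [ 566.41  -50.35 -259.08   -7.85  -62.49   -0.76  101.86] 1.7578742896192279
```

View pics/both8.png

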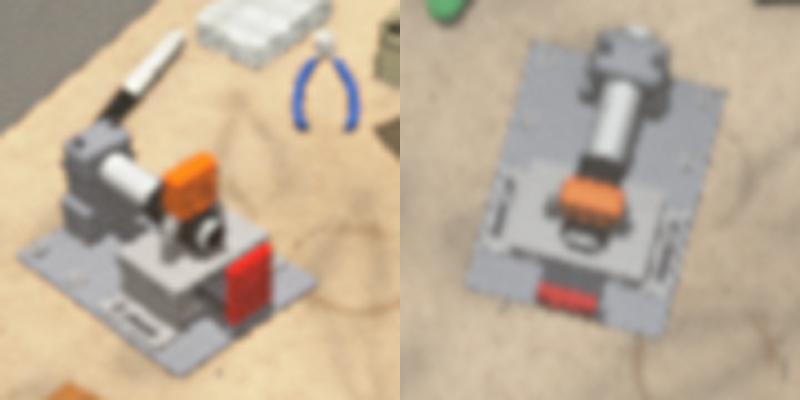

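```bash
python3 -c "
from plant import r
print(r.close_job())"
```

```text
the job is handed in; nothing more can be done
None
```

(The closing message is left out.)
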